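# Weigh and book in the cut strip bundles

### The arm

A 6-joint arm with a two-finger parallel gripper is mounted at the origin on the work surface. World frame = base frame: x ahead of the robot, y to its left, z up, the work surface at z = 0. Lengths are in m, angles in rad, forces in N, time in s.
With the tool pointing down it reaches from about 0.25 to 0.775 m from the base axis. Payload 4 kg.
Tool frame: the origin (TCP) lies midway between the tips of the shut fingers; the grasp point (between the pads) lies 19 mm behind it; z points along the fingers, x is the direction in which the jaws open and shut, and the axes are right-handed (so a half turn about z gives the same grasp; the last joint's range is limited). The gripper opens to 94 mm and grips with 3 to 60 N. Pads are 16 mm wide; open, the fingers measure 119 mm over their backs; the gripper's body (75 mm by 177 mm) begins 78 mm behind the grasp point.
Start: joints at [1.18, 0.087, 1.371, -0, 1.684, -0.103], TCP at [0.156, 0.527, 0.206] pointing down, gripper open.
Joint ranges: [-3.1, 3.1], [-0.76, 2.03], [0.27, 2.55], [-1.08, 4.22], [0.17, 2.65], [-2.57, 2.57]. Speed limits (rad/s): [2.79, 2.79, 3.14, 3.14, 3.14, 3.14].

### API

Orientations are given as [roll, pitch, yaw] about the fixed x, y, z axes, in that order (R = Rz(yaw) Ry(pitch) Rx(roll)).
In Python, from bench import robot, eyes, close_job gives the robot as it stands.
- The arm moves only by the shell command python3 -m jog 'ROWS'. ROWS is JSON, a list of rows, each a list of 3 entries, a list of its own where there are three numbers: the turn, a rotation vector about the tool's x, y, z in degrees, then the shift along the tool's x, y, z in mm, then the closure, from -1 (fully open) to 1 (shut). In form: [[[wx, wy, wz], [x, y, z], claw], ...]. A call has 1 to 5 rows; each row is the pose to reach, as a shift and turn from the pose commanded when the call began, along the tool's axes at that moment; what a row does not reach only later rows make up. A row lasts 1/10 s, in which the tool goes at most 50 mm and 8.59 degrees, less where a joint would pass 70% of its speed; a pose out of reach is approached as far as the arm can. A call with a gripper value outside its range is refused whole. The fingers move at their own pace and stop on an object; the grip force is fixed at half the most. Time passes only in rows, so rows that repeat a pose let the fingers close. It gives the time, the measured TCP pose, the force and the opening at its end, in the units of the state.
- robot.get_obs(): the state, without advancing time (a new reading comes with each control period).
- eyes.snapshot(name): name is "scene" or "top"; returns (picture, depth): 480x640x3 uint8, red, green, blue; 480x640 float32, m along the optical axis (not along the pixel's ray), 0 where there is no reading.
- eyes.camera_params(name): a dict with "mtx" (3x3 intrinsics, pixels), "world_to_cam" (4x4, takes a point from world to camera coordinates). Camera axes: x right, y up, looking along -z (the intrinsics and any distortion apply to the point x, -y, -z); pixel columns grow to the right and rows downward; lengths in m; the calibration is good to about 2 mm. A picture is of the moment at which its call begins. camera_params takes no time and is no camera call.
- close_job(): hands the job in, once; it reports no verdict.
The state is a dict: "time": time; "joint_positions": joint angles; "qvel": joint speeds; "joint_torque": joint torques, N m; "tool_pos": TCP position; "ee_rot": TCP orientation; "wrist_force": force on the tool from outside, world axes, zero at the start; "wrist_torque": the same for the moment, N m; "width": finger opening in m.
Only numpy, scipy, OpenCV 4.12 (cv2) and the standard library are available. Lean on these libraries where they do the work, as an engineer would, in place of code of your own. Each camera call takes 0.05 s, during which the arm holds its last target. There are 200 camera calls.

### The job

Weigh this batch of strip bundles: slide the scale's transport lock fully over to free (green), lay every bundle from the cutting mat flat on the pan, then slide the orange dust cover fully open, press the green record key and slide the cover fully shut again. After that lay all the bundles flat in the blue stock tray, and only then slide the transport lock fully back to locked (red). Leave the tools and other things on the bench where they are.

Things in the scene. Friction and masses are not known exactly. Their poses are not given: they have to be found in the camera images.
- scale: white bench scale, fixed, x -220 to +125 mm, y -135 to +135 of its origin, which lies on the table. x points from its sloping display panel to its back, y to its left, z up. Control strip along x = -125 mm, 45 mm high: lock slide at y -126 to -29, covered key at y -3 to 109; nothing on it is higher than 84 mm. The pan's near edge is at x = -88 mm, its centre at x = +15 mm
- scale_pan (a point): centre of the top of the stainless steel weighing pan, 206 mm (x) x 250 mm (y), flat, no rim, top 85 mm above the table; axes as the scale's
- lock (a joint): transport lock slide, m along the scale's +y: 0 = locked (red mark, right end stop), 0.055 = free to weigh (green mark, left end stop). About 2 N to slide; stays where it is left
- lock_grip (a point): top centre of the black lock grip, a block 30 mm (scale x) x 12 mm (scale y) that stands 24 mm high on a 4 mm thick foot 30 x 22 mm; this point is 84 mm above the table and moves with the grip. Pinch it along the scale's y
- cover (a joint): orange sliding dust cover over the record key, m along the scale's +y: 0 = closed (over the key), 0.050 = fully open (end stop). About 1 N to slide; stays where it is left
- cover_tab (a point): top centre of the cover's orange tab, 30 mm (scale x) x 10 mm (scale y), standing 22 mm high on the middle of the cover plate (66 x 48 mm, 4 mm thick, its top 62 mm above the table); this point is 84 mm above the table and moves with the cover. Pinch it along the scale's y
- record_key (a joint): green record key (stores the reading), m downward: 0 = up, 0.006 = fully pressed, springs back. 1.5 N to start, 5 N fully down
- record_key_top (a point): centre of the top of the round green key, 26 mm across, 55 mm above the table, in a well 52 mm (scale x) x 56 mm (scale y) whose rim is 57 mm high and whose floor is 45 mm high. Straight under the cover's tab when the cover is closed
- mat: green cutting mat, 340 x 210 x 3 mm, fixed on the table on one side of the scale (left or right changes); the bundles start on it, roughly lengthwise to its x axis. Origin on the table; the mat reaches from x -200 to +140 mm of it, y -105 to +105
- tray: blue open stock tray, 220 mm (x) x 230 mm (y), 35 mm high, walls and floor 4 mm (inner floor 4 mm above the table), fixed on the table on the other side of the scale. Origin under its centre, on the table
- bundle1: bundle of pale wooden model strips with two bands of blue tape, rigid, 100 mm (x) x 26 mm (y) x 20 mm (z), 30 to 55 g, origin at the centre of its underside; two to four bundles are there, the others are absent (None from the start)
- bundle2: bundle of pale wooden model strips with two bands of blue tape, rigid, 100 mm (x) x 26 mm (y) x 20 mm (z), 30 to 55 g, origin at the centre of its underside; two to four bundles are there, the others are absent (None from the start)
- bundle3: bundle of pale wooden model strips with two bands of blue tape, rigid, 100 mm (x) x 26 mm (y) x 20 mm (z), 30 to 55 g, origin at the centre of its underside; two to four bundles are there, the others are absent (None from the start)
- bundle4: bundle of pale wooden model strips with two bands of blue tape, rigid, 100 mm (x) x 26 mm (y) x 20 mm (z), 30 to 55 g, origin at the centre of its underside; two to four bundles are there, the others are absent (None from the start)
- cutters: bystander: side cutters with red grips, about 165 mm long and 14 mm high, lying on the mat towards the robot from the bundles; origin under the joint
- pliers: bystander: pliers with blue grips, about 190 mm long and 14 mm high, lying on the table between the tray and the robot; origin under the joint
- glue: bystander: white glue bottle with red cap, 56 mm across, 150 mm high, at the back; origin at the centre of its underside
- mug: bystander: white mug 76 mm across, 90 mm high, with pencils standing up to 150 mm, at the back; origin at the centre of its underside
- tape: bystander: roll of blue tape, 96 mm across, 24 mm high, lying off to the left; origin at the centre of its underside
- rule: bystander: short steel rule 160 x 30 x 4 mm on the table off to the left; origin at the centre of its underside
- square: bystander: try square with dark wooden stock (100 mm) and steel blade (150 mm), 16 mm high, off to the right; origin under the middle of the stock
There are look-alikes about, which are no part of the job. Leave any pink look-alike of the bundle2 alone.

How it is judged:
On the way, in this order (a step that is already met when the one before it is completed fails the run):
1. the transport lock is slid fully to free (value of joint lock above 0.05 m), for 0.2 s.
2. every bundle lies flat on the pan, let go, with the lock free (x of bundle1 in the frame of scale_pan between -0.08 and 0.08 m and y of bundle1 in the frame of scale_pan between -0.105 and 0.105 m and z of bundle1 in the frame of scale_pan between -0.005 and 0.06 m and angle between bundle1's own x axis and vertical between 1.4 and 1.74 rad and contact force between each of bundle1, bundle2, bundle3, bundle4 and the fingers below 0.2 N and linear speed of each of bundle1, bundle2, bundle3, bundle4 below 0.03 m/s and x of bundle2 in the frame of scale_pan between -0.08 and 0.08 m and y of bundle2 in the frame of scale_pan between -0.105 and 0.105 m and z of bundle2 in the frame of scale_pan between -0.005 and 0.06 m and angle between bundle2's own x axis and vertical between 1.4 and 1.74 rad and x of bundle3 in the frame of scale_pan between -0.08 and 0.08 m and y of bundle3 in the frame of scale_pan between -0.105 and 0.105 m and z of bundle3 in the frame of scale_pan between -0.005 and 0.06 m and angle between bundle3's own x axis and vertical between 1.4 and 1.74 rad and x of bundle4 in the frame of scale_pan between -0.08 and 0.08 m and y of bundle4 in the frame of scale_pan between -0.105 and 0.105 m and z of bundle4 in the frame of scale_pan between -0.005 and 0.06 m and angle between bundle4's own x axis and vertical between 1.4 and 1.74 rad and value of joint lock above 0.05 m), for 0.3 s.
3. the record key is pressed, with the cover fully open, the lock free and every bundle on the pan (x of bundle1 in the frame of scale_pan between -0.08 and 0.08 m and y of bundle1 in the frame of scale_pan between -0.105 and 0.105 m and z of bundle1 in the frame of scale_pan between -0.005 and 0.06 m and angle between bundle1's own x axis and vertical between 1.4 and 1.74 rad and x of bundle2 in the frame of scale_pan between -0.08 and 0.08 m and y of bundle2 in the frame of scale_pan between -0.105 and 0.105 m and z of bundle2 in the frame of scale_pan between -0.005 and 0.06 m and angle between bundle2's own x axis and vertical between 1.4 and 1.74 rad and x of bundle3 in the frame of scale_pan between -0.08 and 0.08 m and y of bundle3 in the frame of scale_pan between -0.105 and 0.105 m and z of bundle3 in the frame of scale_pan between -0.005 and 0.06 m and angle between bundle3's own x axis and vertical between 1.4 and 1.74 rad and x of bundle4 in the frame of scale_pan between -0.08 and 0.08 m and y of bundle4 in the frame of scale_pan between -0.105 and 0.105 m and z of bundle4 in the frame of scale_pan between -0.005 and 0.06 m and angle between bundle4's own x axis and vertical between 1.4 and 1.74 rad and value of joint lock above 0.05 m and value of joint cover above 0.045 m and value of joint record_key above 0.004 m), for 0.05 s.
4. the dust cover is slid fully shut again (value of joint cover below 0.005 m), for 0.2 s.
5. every bundle lies flat in the tray, let go, while the lock is still free (x of bundle1 in the frame of tray between -0.1 and 0.1 m and y of bundle1 in the frame of tray between -0.105 and 0.105 m and z of bundle1 in the frame of tray between 0 and 0.045 m and angle between bundle1's own x axis and vertical between 1.4 and 1.74 rad and contact force between each of bundle1, bundle2, bundle3, bundle4 and the fingers below 0.2 N and linear speed of each of bundle1, bundle2, bundle3, bundle4 below 0.03 m/s and x of bundle2 in the frame of tray between -0.1 and 0.1 m and y of bundle2 in the frame of tray between -0.105 and 0.105 m and z of bundle2 in the frame of tray between 0 and 0.045 m and angle between bundle2's own x axis and vertical between 1.4 and 1.74 rad and x of bundle3 in the frame of tray between -0.1 and 0.1 m and y of bundle3 in the frame of tray between -0.105 and 0.105 m and z of bundle3 in the frame of tray between 0 and 0.045 m and angle between bundle3's own x axis and vertical between 1.4 and 1.74 rad and x of bundle4 in the frame of tray between -0.1 and 0.1 m and y of bundle4 in the frame of tray between -0.105 and 0.105 m and z of bundle4 in the frame of tray between 0 and 0.045 m and angle between bundle4's own x axis and vertical between 1.4 and 1.74 rad and value of joint lock above 0.05 m), for 0.3 s.
At the end, for the whole second after the job is handed in: every bundle lies flat (within 10 degrees) inside the tray, let go and at rest; the dust cover is shut within 5 mm, the record key is up, and the transport lock is back at locked within 5 mm (x of bundle1 in the frame of tray between -0.1 and 0.1 m and y of bundle1 in the frame of tray between -0.105 and 0.105 m and z of bundle1 in the frame of tray between 0 and 0.045 m and angle between bundle1's own x axis and vertical between 1.4 and 1.74 rad and contact force between each of bundle1, bundle2, bundle3, bundle4 and the fingers below 0.2 N and linear speed of each of bundle1, bundle2, bundle3, bundle4 below 0.03 m/s and x of bundle2 in the frame of tray between -0.1 and 0.1 m and y of bundle2 in the frame of tray between -0.105 and 0.105 m and z of bundle2 in the frame of tray between 0 and 0.045 m and angle between bundle2's own x axis and vertical between 1.4 and 1.74 rad and x of bundle3 in the frame of tray between -0.1 and 0.1 m and y of bundle3 in the frame of tray between -0.105 and 0.105 m and z of bundle3 in the frame of tray between 0 and 0.045 m and angle between bundle3's own x axis and vertical between 1.4 and 1.74 rad and x of bundle4 in the frame of tray between -0.1 and 0.1 m and y of bundle4 in the frame of tray between -0.105 and 0.105 m and z of bundle4 in the frame of tray between 0 and 0.045 m and angle between bundle4's own x axis and vertical between 1.4 and 1.74 rad and value of joint each of lock, cover below 0.005 m and value of joint record_key below 0.002 m); the robot touches nothing.
It fails at once if one of the bystanders (cutters, pliers, glue, mug, tape, rule, square) is moved more than 40 mm from its place (distance of any of cutters, pliers, glue, mug, tape, rule, square from where it was at the start of the episode above 0.04 m).
Of bundle1, bundle2, bundle3, bundle4 only 2 to 4 are there at a start; the rules pass over those that are not, and their reading is None.
At some moment in a run one of bundle1, bundle2, bundle3, bundle4 may be knocked a few centimetres aside while the robot is not near it.
Once in a run the grip may slacken for a moment while it holds something.
It also fails if it takes over 210 s, if anything falls off the work surface, if the arm or the gripper's body presses on something with over 40 N, if the wrist force passes 120 N, or if a joint passes its speed limit or range.

## Working session

There is one attempt and no reset: what is moved stays moved. The work goes in short steps, Python scripts to look and compute and a shell command to move; the robot and the scene stay as the last step left them, time stands still between calls to the robot, and variables do not carry over. Pictures are saved under pics/ and viewed, about 12 in all and at most 16, crops included, and the job is handed in when it is done.

```bash
ls; mkdir -p pics
cat > h.py <<'E'
import numpy as np, cv2
from bench import robot, eyes, close_job
from scipy.spatial.transform import Rotation as R
def snap(name, fn=None):
    p,d=eyes.snapshot(name)
    if fn: cv2.imwrite(f'pics/{fn}.png',p[:,:,::-1])
    return p,d
def cam(name):
    c=eyes.camera_params(name); return np.array(c['mtx']),np.array(c['world_to_cam'])
def ray(name,uv):
    K,T=cam(name); uv=np.atleast_2d(uv).astype(float)
    n=(np.c_[uv,np.ones(len(uv))]@np.linalg.inv(K).T)
    d=np.c_[n[:,0],-n[:,1],-n[:,2]]@T[:3,:3]
    return -T[:3,:3].T@T[:3,3], d
def onplane(name,uv,z):
    o,d=ray(name,uv); return o+d*((z-o[2])/d[:,2])[:,None]
def world(name,depth):
    v,u=np.mgrid[:480,:640]; o,d=ray(name,np.c_[u.ravel(),v.ravel()])
    return (o+d*depth.ravel()[:,None]).reshape(480,640,3)
def proj(name,P):
    K,T=cam(name); c=np.atleast_2d(P)@T[:3,:3].T+T[:3,3]
    q=np.c_[c[:,0],-c[:,1],-c[:,2]]@K.T; return q[:,:2]/q[:,2:]
def go(P=None,yaw=None):
    """shift (mm, tool axes) and turn(deg) from current to world point / tool-x heading yaw(rad)"""
    s=robot.get_obs(); r=R.from_euler('xyz',s['ee_rot']); m=r.as_matrix()
    out={}
    if P is not None: out['shift']=np.round(m.T@(np.array(P)-s['tool_pos'])*1000,1)
    if yaw is not None:
        c=np.arctan2(m[1,0],m[0,0]); e=(yaw-c+np.pi/2)%np.pi-np.pi/2
        out['wz']=round(-np.degrees(e),1)
    return out
E
python3 - <<'E'
from h import *
print(robot.get_obs())
for n in('scene','top'):
    snap(n,n+'0'); K,T=cam(n); print(n,K.round(1).tolist(),T.round(3).tolist(), eyes.camera_params(n).keys())
E
```

```text
pics
{'time': 0.0, 'joint_positions': array([ 1.17990709e+00,  8.79434411e-02,  1.37224365e+00,  1.79661180e-05,
        1.68357943e+00, -1.03105054e-01]), 'qvel': array([-0.00043653, -0.00121669, -0.00039059, -0.00042699,  0.00145232,
       -0.00020829]), 'joint_torque': array([ 2.42950964e-04, -3.40185606e+01, -3.02422643e+01,  7.19471485e-02,
        3.30306182e-02, -1.74588413e-04]), 'tool_pos': array([0.15589917, 0.52687769, 0.20431587]), 'ee_rot': array([-3.14135115e+00,  2.16048330e-03,  1.28301440e+00]), 'wrist_force': array([-0.0503209 , -0.31659978,  0.21112743]), 'wrist_torque': array([ 0.01346652, -0.00372596, -0.0163744 ]), 'width': 0.0939504229169052}
scene [[487.8, 0.0, 325.8], [0.0, 487.8, 239.2], [0.0, 0.0, 1.0]] [[0.819, 0.574, -0.002, -0.425], [-0.453, 0.649, 0.612, 0.178], [0.352, -0.5, 0.791, -1.662], [0.0, 0.0, 0.0, 1.0]] dict_keys(['mtx', 'world_to_cam'])
top [[504.9, 0.0, 319.3], [0.0, 504.9, 246.4], [0.0, 0.0, 1.0]] [[-0.016, -1.0, 0.016, -0.014], [0.998, -0.015, 0.062, -0.534], [-0.062, 0.017, 0.998, -1.653], [0.0, 0.0, 0.0, 1.0]] dict_keys(['mtx', 'world_to_cam'])
```

View pics/top0.png

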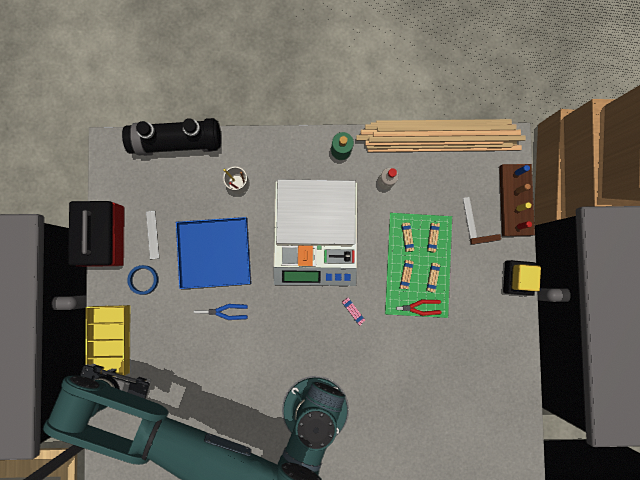

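View pics/scene0.png

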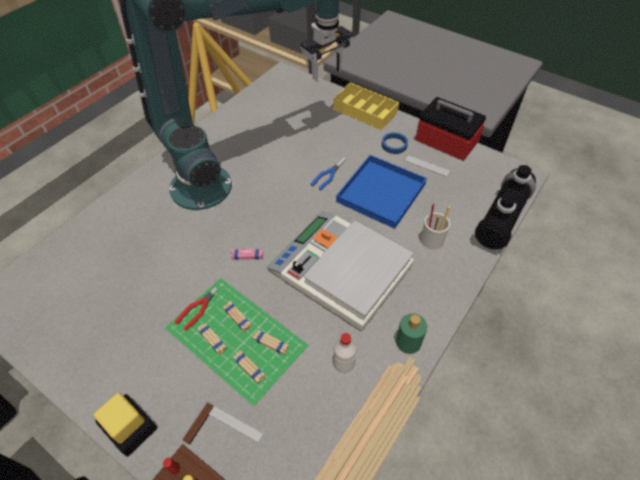

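The top view shows four blue-taped wooden bundles on the mat at (408,237), (433,237), (406,277) and (433,277). The pink look-alike lies off the mat at (354,311), so I'll leave it alone. The tray is at (213,253) on the left, the scale at (316,232), the cover tab at (305,256) and the lock at (341,256). Next I measure these.

```bash
cat >> h.py <<'E'
def hsv(p): return cv2.cvtColor(p,cv2.COLOR_RGB2HSV)
def bundles(p,W,zmin=0.012,roi=None):
    """wood-coloured + tape blobs: use height mask; returns centre, long-axis angle, z"""
    h=hsv(p); wood=cv2.inRange(h,(8,40,120),(26,200,255))
    return wood
def rects(name,mask,z,amin=20):
    out=[]
    cs,_=cv2.findContours(mask.astype(np.uint8),cv2.RETR_EXTERNAL,cv2.CHAIN_APPROX_NONE)
    for c in cs:
        if cv2.contourArea(c)<amin: continue
        q=onplane(name,c[:,0,:],z)[:,:2].astype(np.float32)*1000
        (cx,cy),(w,hh),a=cv2.minAreaRect(q)
        if w<hh: w,hh,a=hh,w,a+90
        out.append((round(cx,1),round(cy,1),round(w,1),round(hh,1),round((a+90)%180-90,1),c[:,0,:].mean(0).round().tolist()))
    return out
E
python3 - <<'E'
from h import *
p,d=snap('top'); h=hsv(p); W=world('top',d)
f=lambda m,k=3:cv2.morphologyEx(m,cv2.MORPH_CLOSE,np.ones((k,k)))
sel=np.zeros((480,640),np.uint8)
green=f(cv2.inRange(h,(45,120,80),(75,255,255)),9); print('mat',rects('top',green,.003,2000))
blue=f(cv2.inRange(h,(105,150,60),(125,255,255)),5); print('tray@rim',rects('top',blue,.035,2000))
sel[170:290,268:362]=1
pan=(abs(W[:,:,2]-.085)<.008)&(sel>0)&(W[:,:,0]>0.3); pan=cv2.morphologyEx(pan.astype(np.uint8),cv2.MORPH_OPEN,np.ones((7,7)));print('pan',rects('top',pan,.085,1000), np.median(W[:,:,2][pan>0]))
sc=(W[:,:,2]>.02)&(sel>0);print('scale',rects('top',f(sc.astype(np.uint8)),.045,1000))
org=cv2.inRange(h,(5,180,120),(18,255,255))*sel
print('orange',rects('top',org,.062,20))
tab=(W[:,:,2]>.074)&(org>0);print('tab',rects('top',tab,.084,5))
sel[:]=0;sel[245:268,322:360]=1
print('lock hi',rects('top',(W[:,:,2]>.072)*sel,.084,5))
sel[:]=0;sel[200:325,380:458]=1
b=(W[:,:,2]>.014)&(sel>0);print('bundles')
for r in rects('top',b,.023,40):print(r)
cv2.imwrite('pics/crop.png',np.hstack([cv2.resize(p[205:325,380:460,::-1],(400,600),interpolation=cv2.INTER_CUBIC),cv2.resize(p[235:295,270:310+50,::-1],(400,600*60*400//90//600),interpolation=cv2.INTER_CUBIC) if 0 else cv2.copyMakeBorder(cv2.resize(p[235:295,270:360,::-1],(400,267),interpolation=cv2.INTER_CUBIC),0,333,0,0,0)]))
E
```

```text
mat [(468.6, -352.0, 339.1, 208.7, -4.2, [418.0, 265.0])]
tray@rim [(517.7, 326.2, 229.3, 218.7, -86.8, [212.0, 253.0])]
pan [(617.3, 23.2, 178.0, 153.5, 89.2, [303.0, 222.0]), (680.3, -59.3, 150.4, 122.3, 89.2, [334.0, 196.0])] 0.08474042739707932
scale [(574.5, -6.4, 354.3, 278.7, -1.6, [315.0, 234.0])]
orange [(501.9, 25.0, 61.1, 45.0, -0.9, [305.0, 255.0])]
tab [(502.5, 24.7, 25.4, 6.3, -0.8, [305.0, 255.0])]
lock hi [(498.9, -110.1, 28.6, 9.5, -1.1, [348.0, 256.0])]
bundles
(325.8, -352.2, 130.6, 51.8, -87.8, [422.0, 307.0])
(426.1, -395.8, 95.0, 29.0, -12.4, [433.0, 277.0])
(436.3, -308.1, 96.3, 27.3, -12.3, [407.0, 275.0])
(559.5, -400.3, 96.2, 27.7, -9.8, [434.0, 237.0])
(561.1, -315.2, 93.9, 27.4, 7.9, [408.0, 237.0])
```

View pics/crop.png

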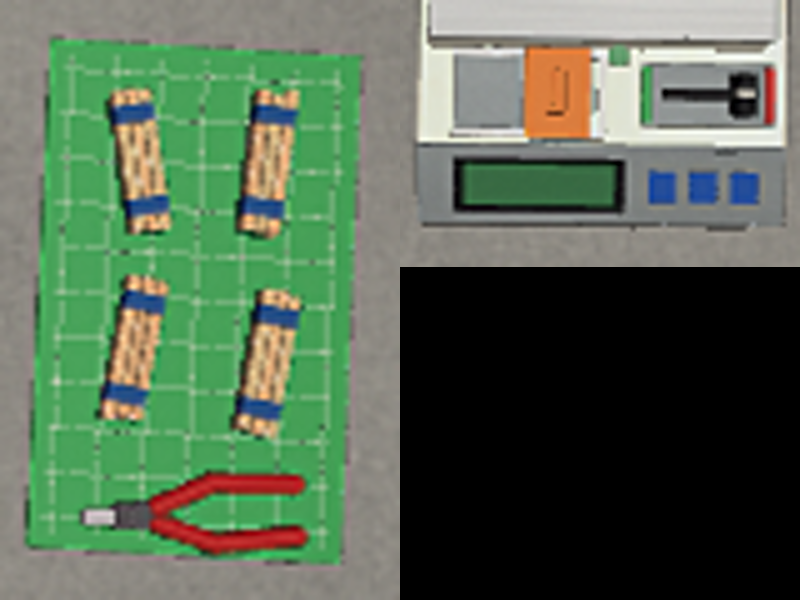

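All four bundles on the mat match: pale wood, blue bands, about 96 x 27 mm, tops 20 mm above the mat. None of them is pink. The lock is at the red end, the cover is closed, and the scale yaw is about -1.3°. First move: turn the jaws along the scale's y, then travel to above the lock.

```bash
python3 -m jog '[[[0,0,-8],[0,0,0],-1],[[0,0,-15.2],[0,0,0],-1],[[0,0,-15.2],[0,0,0],-1]]'
python3 -m jog '[[[0,0,0],[-42,24,0],-0.2],[[0,0,0],[-84,48,0],-0.2],[[0,0,0],[-126,71,0],-0.2],[[0,0,0],[-168,95,0],-0.2],[[0,0,0],[-210,119,0],-0.2]]'
python3 -m jog '[[[0,0,0],[-42,24,0],-0.2],[[0,0,0],[-84,48,0],-0.2],[[0,0,0],[-126,71,0],-0.2],[[0,0,0],[-168,95,0],-0.2],[[0,0,0],[-210,119,0],-0.2]]'
python3 -m jog '[[[0,0,0],[-42,24,0],-0.2],[[0,0,0],[-84,48,0],-0.2],[[0,0,0],[-126,71,0],-0.2],[[0,0,0],[-168,95,0],-0.2],[[0,0,0],[-210,119,0],-0.2]]'
python3 -m jog '[[[0,0,0],[0,0,0],-0.2],[[0,0,0],[0,0,0],-0.2]]'
python3 -c "
from h import *
print(go([.499,-.110,.130],np.radians(88.7)), go([.499,-.110,.066]))"
```

```text
time: 0.45
tool_pos: [0.156, 0.5272, 0.205]
ee_rot: [-3.141, 0.001, 1.548]
wrist_force: [-1.1, -0.2, 0.2]
width: 0.0939
time: 0.95
tool_pos: [0.2707, 0.3131, 0.2054]
ee_rot: [3.141, -0.0, 1.546]
wrist_force: [0.5, 0.1, 0.7]
width: 0.0583
time: 1.45
tool_pos: [0.3851, 0.1003, 0.2057]
ee_rot: [3.141, -0.0, 1.545]
wrist_force: [0.4, 0.7, -0.1]
width: 0.0566
time: 1.95
tool_pos: [0.4993, -0.1125, 0.2054]
ee_rot: [3.141, -0.0, 1.545]
wrist_force: [0.6, 0.4, 0.9]
width: 0.0563
time: 2.15
tool_pos: [0.4986, -0.111, 0.2046]
ee_rot: [-3.14, -0.001, 1.544]
wrist_force: [-0.4, 0.2, -0.4]
width: 0.0563
{'shift': array([ 0.9,  0.5, 74.6]), 'wz': np.float64(-0.2)} {'shift': array([  0.8,   0.6, 138.6])}
```

```bash
python3 -m jog '[[[0,0,0],[0,0,45],-0.2],[[0,0,0],[1,0,90],-0.2],[[0,0,0],[1,0,115],-0.2],[[0,0,0],[1,0,137],-0.2],[[0,0,0],[1,0,137],-0.2]]'
python3 -m jog '[[[0,0,0],[0,0,0],1],[[0,0,0],[0,0,0],1],[[0,0,0],[0,0,0],1],[[0,0,0],[0,0,0],1]]'
python3 -m jog '[[[0,0,0],[12,0,0],1],[[0,0,0],[24,0,0],1],[[0,0,0],[36,0,0],1],[[0,0,0],[47,0,0],1],[[0,0,0],[58,0,0],1]]'
python3 -m jog '[[[0,0,0],[0,0,0],1],[[0,0,0],[0,0,0],1]]'
```

```text
time: 2.65
tool_pos: [0.4957, -0.1067, 0.0652]
ee_rot: [-3.135, -0.003, 1.549]
wrist_force: [0.3, -0.2, 0.0]
width: 0.0562
time: 3.05
tool_pos: [0.4997, -0.1096, 0.0699]
ee_rot: [3.139, 0.001, 1.548]
wrist_force: [0.3, -0.8, 1.0]
width: 0.028
time: 3.55
tool_pos: [0.501, -0.0565, 0.0695]
ee_rot: [3.139, 0.015, 1.549]
wrist_force: [-0.2, -31.0, 0.1]
width: 0.0118
time: 3.75
tool_pos: [0.501, -0.0568, 0.0694]
ee_rot: [3.139, 0.013, 1.548]
wrist_force: [0.8, -16.5, 2.3]
width: 0.0118
```

```bash
python3 -m jog '[[[0,0,0],[-2,0,0],-0.4],[[0,0,0],[-2,0,0],-0.4],[[0,0,0],[-2,0,0],-0.4],[[0,0,0],[-2,0,-40],-0.4],[[0,0,0],[-2,0,-90],-0.4]]'
python3 -m jog '[[[0,0,0],[-46,7,-15],-0.4],[[0,0,0],[-92,14,-30],-0.4],[[0,0,0],[-138,21,-30],-0.4],[[0,0,0],[-184,28,-30],-0.4],[[0,0,0],[-230,35,-30],-0.4]]'
cat >> h.py <<'E'
def blobs(p,W,lo,hi,z,zt):
    """wood/tape blobs inside world box lo..hi, near top height zt"""
    h=hsv(p); m=cv2.inRange(h,(5,50,90),(28,255,255))|cv2.inRange(h,(105,110,30),(125,255,160))
    X,Y,Z=W[...,0],W[...,1],W[...,2]
    m=(m>0)&(X>lo[0])&(X<hi[0])&(Y>lo[1])&(Y<hi[1])&(Z>zt-.012)&(Z<zt+.012)
    return rects('top',cv2.morphologyEx(m.astype(np.uint8),cv2.MORPH_CLOSE,np.ones((3,3))),zt,60)
def mat():
    p,d=snap('top'); W=world('top',d); return blobs(p,W,(.36,-.46),(.64,-.24),0,.023)
E
python3 - <<'E'
from h import *
p,d=snap('top'); W=world('top',d)
s=np.zeros((480,640),np.uint8);s[245:268,318:360]=1
print('lock',rects('top',(W[:,:,2]>.072)*s,.084,5))
for b in blobs(p,W,(.36,-.46),(.64,-.24),0,.023): print(b)
print(robot.get_obs()['tool_pos'],go([.561,-.315,.1],np.radians(97.9)))
E
```

```text
time: 4.25
tool_pos: [0.4972, -0.0516, 0.1554]
ee_rot: [-3.132, -0.003, 1.549]
wrist_force: [1.0, -0.3, 0.2]
width: 0.0481
time: 4.75
tool_pos: [0.5301, -0.2845, 0.1878]
ee_rot: [-3.141, -0.002, 1.55]
wrist_force: [0.3, -0.4, 0.5]
width: 0.0657
lock [(499.7, -56.1, 28.6, 9.5, -1.0, [331.0, 256.0])]
(438.7, -308.4, 91.7, 27.1, -12.8, [407.0, 274.0])
[ 0.52970478 -0.2919082   0.18625179] {'shift': array([-21.9,  32.1,  86.3]), 'wz': np.float64(-9.5)}
```

```bash
python3 -m jog '[[[0,0,-5],[-11,16,45],-0.4],[[0,0,-9.5],[-22,32,90],-0.4],[[0,0,-9.5],[-22,32,125],-0.4],[[0,0,-9.5],[-22,32,155],-0.4],[[0,0,-9.5],[-22,32,178],-0.4]]'
python3 -m jog '[[[0,0,0],[0,0,0],-0.4],[[0,0,0],[0,0,0],1],[[0,0,0],[0,0,0],1],[[0,0,0],[0,0,0],1],[[0,0,0],[0,0,0],1]]'
python3 -m jog '[[[0,0,0],[0,0,0],1],[[0,0,0],[0,0,0],1]]'
```

```text
time: 5.3
tool_pos: [0.5601, -0.3043, 0.0064]
ee_rot: [-3.138, -0.005, 1.715]
wrist_force: [-0.0, 0.5, 0.0]
width: 0.066
time: 5.8
tool_pos: [0.5621, -0.3073, 0.0118]
ee_rot: [3.14, 0.001, 1.714]
wrist_force: [-0.0, 0.1, 0.4]
width: 0.0373
time: 6.0
tool_pos: [0.5617, -0.3072, 0.0112]
ee_rot: [3.141, 0.001, 1.714]
wrist_force: [0.1, 0.5, 1.7]
width: 0.0258
```

```bash
python3 -m jog '[[[0,0,0],[0,0,-30],1],[[0,0,0],[0,0,-70],1],[[0,0,5],[0,0,-110],1],[[0,0,9.5],[0,0,-150],1],[[0,0,9.5],[0,0,-150],1]]'
python3 -m jog '[[[0,0,0],[45,13,0],1],[[0,0,0],[90,26,0],1],[[0,0,0],[135,39,0],1],[[0,0,0],[180,52,0],1],[[0,0,0],[220,64,0],1]]'
python3 -m jog '[[[0,0,0],[45,13,0],1],[[0,0,0],[90,26,0],1],[[0,0,0],[135,39,0],1],[[0,0,0],[158,46,0],1],[[0,0,0],[158,46,0],1]]'
python3 -m jog '[[[0,0,0],[0,0,0],1],[[0,0,0],[0,0,0],1]]'
python3 - <<'E'
from h import *
print(robot.get_obs()['tool_pos'],go([.681,.068,.095],np.radians(88.7)))
snap('scene','s1'); p,d=snap('top','t1'); W=world('top',d)
for b in blobs(p,W,(.36,-.46),(.64,-.24),0,.023): print(b)
E
```

```text
time: 6.5
tool_pos: [0.5645, -0.3089, 0.1688]
ee_rot: [3.13, 0.007, 1.548]
wrist_force: [0.3, -0.4, -0.1]
width: 0.0256
time: 7.0
tool_pos: [0.6301, -0.0861, 0.159]
ee_rot: [-3.14, -0.001, 1.55]
wrist_force: [0.9, 0.2, -0.9]
width: 0.0253
time: 7.5
tool_pos: [0.6797, 0.0725, 0.1583]
ee_rot: [-3.139, -0.001, 1.554]
wrist_force: [0.5, -0.6, -0.8]
width: 0.0257
time: 7.7
tool_pos: [0.6795, 0.0671, 0.1598]
ee_rot: [-3.14, 0.001, 1.547]
wrist_force: [-0.8, 0.7, -1.1]
width: 0.0257
[0.67945477 0.06707345 0.15976204] {'shift': array([ 1. ,  1.6, 64.8]), 'wz': np.float64(-0.1)}
(426.5, -395.5, 94.4, 26.3, -12.3, [433.0, 277.0])
(436.5, -307.4, 96.3, 28.2, -12.3, [406.0, 275.0])
(559.6, -399.9, 96.2, 27.7, -9.8, [433.0, 237.0])
```

```bash
python3 -m jog '[[[0,0,0],[0,1,30],1],[[0,0,0],[1,1,55],1],[[0,0,0],[1,1,65],1],[[0,0,0],[1,1,65],1],[[0,0,0],[1,1,65],1]]'
python3 -m jog '[[[0,0,0],[0,0,0],0],[[0,0,0],[0,0,0],0],[[0,0,0],[0,0,0],0],[[0,0,0],[0,0,-30],0],[[0,0,0],[0,0,-75],-0.4]]'
python3 -m jog '[[[0,0,0],[-47,-11,0],-0.4],[[0,0,0],[-94,-22,0],-0.4],[[0,0,0],[-141,-33,0],-0.4],[[0,0,0],[-188,-44,0],-0.4],[[0,0,0],[-235,-55,0],-0.4]]'
python3 -m jog '[[[0,0,0],[-47,-11,0],-0.4],[[0,0,0],[-94,-22,0],-0.4],[[0,0,0],[-141,-33,0],-0.4],[[0,0,0],[-188,-44,0],-0.4],[[0,0,8.5],[-235,-55,0],-0.4]]'
python3 -m jog '[[[0,0,0],[0,0,0],-0.4],[[0,0,0],[0,0,0],-0.4]]'
python3 - <<'E'
from h import *
print(robot.get_obs()['tool_pos'],go([.5596,-.400,.009],np.radians(80.2)))
p,d=snap('top','t2'); W=world('top',d)
for b in blobs(p,W,(.5,-.16),(.76,.14),0,.105): print(b)
E
```

```text
time: 8.3
tool_pos: [0.6814, 0.0688, 0.0964]
ee_rot: [3.14, -0.0, 1.547]
wrist_force: [-0.8, 0.8, -0.7]
width: 0.0257
time: 8.8
tool_pos: [0.6788, 0.0695, 0.1668]
ee_rot: [-3.133, 0.0, 1.548]
wrist_force: [0.8, -0.1, 0.9]
width: 0.0518
time: 9.3
tool_pos: [0.6201, -0.1658, 0.171]
ee_rot: [3.141, 0.0, 1.549]
wrist_force: [0.2, -0.2, 0.1]
width: 0.066
time: 9.8
tool_pos: [0.5598, -0.3998, 0.1709]
ee_rot: [3.141, 0.0, 1.396]
wrist_force: [0.9, -0.7, 0.0]
width: 0.0656
time: 10.0
tool_pos: [0.5599, -0.3989, 0.1702]
ee_rot: [-3.142, -0.001, 1.399]
wrist_force: [-0.6, 0.9, 0.3]
width: 0.0661
[ 0.55990097 -0.39887516  0.17017531] {'shift': array([-1.300e+00, -1.000e-01,  1.612e+02]), 'wz': np.float64(-0.1)}
(678.7, 69.2, 95.2, 25.1, -0.7, [290.0, 199.0])
```

```bash
python3 -m jog '[[[0,0,0],[-1,0,45],-0.4],[[0,0,0],[-1,0,90],-0.4],[[0,0,0],[-1,0,125],-0.4],[[0,0,0],[-1,0,150],-0.4],[[0,0,0],[-1,0,161],-0.4]]'
python3 -m jog '[[[0,0,0],[0,0,0],1],[[0,0,0],[0,0,0],1],[[0,0,0],[0,0,0],1],[[0,0,0],[0,0,0],1],[[0,0,0],[0,0,0],1]]'
python3 -m jog '[[[0,0,0],[0,0,0],1],[[0,0,0],[0,0,0],1],[[0,0,0],[0,0,-40],1],[[0,0,0],[0,0,-80],1],[[0,0,-4],[0,0,-120],1]]'
python3 -m jog '[[[0,0,-4.5],[0,0,-30],1],[[0,0,-4.5],[0,0,-30],1]]'
python3 -m jog '[[[0,0,0],[42,3,0],1],[[0,0,0],[84,7,0],1],[[0,0,0],[126,10,0],1],[[0,0,0],[168,14,0],1],[[0,0,0],[210,17,0],1]]'
python3 -m jog '[[[0,0,0],[42,3,0],1],[[0,0,0],[84,7,0],1],[[0,0,0],[126,10,0],1],[[0,0,0],[168,14,0],1],[[0,0,0],[209,17,0],1]]'
python3 -m jog '[[[0,0,0],[0,0,0],1],[[0,0,0],[0,0,0],1]]'
python3 - <<'E'
from h import *
print(go([.604,.018,.096],np.radians(88.7)))
p,d=snap('top','t3'); W=world('top',d)
for b in blobs(p,W,(.36,-.46),(.64,-.24),0,.023): print(b)
E
```

```text
time: 10.55
tool_pos: [0.5596, -0.3953, 0.0059]
ee_rot: [-3.137, -0.004, 1.403]
wrist_force: [0.0, -0.1, -0.6]
width: 0.0659
time: 11.05
tool_pos: [0.5608, -0.3995, 0.011]
ee_rot: [3.139, 0.001, 1.4]
wrist_force: [0.5, -0.0, -0.8]
width: 0.0293
time: 11.55
tool_pos: [0.5597, -0.3985, 0.1297]
ee_rot: [-3.14, -0.001, 1.471]
wrist_force: [-0.1, -0.4, -0.2]
width: 0.0257
time: 11.75
tool_pos: [0.5624, -0.4007, 0.1662]
ee_rot: [3.133, 0.007, 1.549]
wrist_force: [0.5, -1.0, -0.8]
width: 0.0257
time: 12.25
tool_pos: [0.5809, -0.1873, 0.1569]
ee_rot: [-3.138, -0.002, 1.547]
wrist_force: [-0.7, 0.9, -1.1]
width: 0.0259
time: 12.75
tool_pos: [0.6026, 0.021, 0.157]
ee_rot: [-3.138, -0.0, 1.547]
wrist_force: [0.3, -1.0, -0.2]
width: 0.0254
time: 12.95
tool_pos: [0.6027, 0.0199, 0.1574]
ee_rot: [-3.138, 0.001, 1.55]
wrist_force: [-0.3, 0.4, -0.5]
width: 0.0258
{'shift': array([-1.9,  1.5, 61.4]), 'wz': np.float64(0.1)}
(426.5, -395.4, 94.5, 26.5, -13.0, [433.0, 277.0])
(436.4, -307.8, 96.4, 27.1, -12.8, [406.0, 275.0])
```

```bash
python3 -m jog '[[[0,0,0],[-1,1,30],1],[[0,0,0],[-2,1,52],1],[[0,0,0],[-2,1,62],1],[[0,0,0],[-2,1,62],1],[[0,0,0],[-2,1,62],1]]'
python3 -m jog '[[[0,0,0],[0,0,0],0],[[0,0,0],[0,0,0],0],[[0,0,0],[0,0,0],0],[[0,0,0],[0,0,-30],0],[[0,0,0],[0,0,-75],-0.4]]'
python3 -m jog '[[[0,0,0],[-42,-17,0],-0.4],[[0,0,0],[-84,-34,0],-0.4],[[0,0,0],[-126,-50,0],-0.4],[[0,0,0],[-168,-67,0],-0.4],[[0,0,0],[-209,-84,0],-0.4]]'
python3 -m jog '[[[0,0,0],[-42,-17,0],-0.4],[[0,0,0],[-84,-34,0],-0.4],[[0,0,0],[-126,-50,0],-0.4],[[0,0,5],[-168,-67,0],-0.4],[[0,0,11.3],[-209,-84,0],-0.4]]'
python3 -m jog '[[[0,0,0],[0,0,0],-0.4],[[0,0,0],[0,0,0],-0.4]]'
python3 - <<'E'
from h import *
print(go([.4265,-.3955,.010],np.radians(77.4)))
p,d=snap('top','t4'); W=world('top',d)
for b in blobs(p,W,(.5,-.16),(.76,.14),0,.105): print(b)
E
```

```text
time: 13.5
tool_pos: [0.605, 0.0163, 0.0981]
ee_rot: [3.141, 0.0, 1.547]
wrist_force: [0.8, 0.7, -0.2]
width: 0.0259
time: 14.0
tool_pos: [0.6025, 0.0174, 0.1698]
ee_rot: [-3.134, -0.0, 1.548]
wrist_force: [0.2, 0.3, -0.6]
width: 0.0522
time: 14.5
tool_pos: [0.5153, -0.1913, 0.1732]
ee_rot: [3.14, 0.001, 1.549]
wrist_force: [0.4, 0.2, -0.8]
width: 0.0657
time: 15.0
tool_pos: [0.4265, -0.3986, 0.1732]
ee_rot: [3.14, 0.001, 1.347]
wrist_force: [0.9, 0.3, 0.0]
width: 0.0656
time: 15.2
tool_pos: [0.4269, -0.3974, 0.1726]
ee_rot: [3.141, -0.001, 1.35]
wrist_force: [0.1, 0.7, 1.1]
width: 0.066
{'shift': array([  1.7,  -0.9, 162.6]), 'wz': np.float64(-0.1)}
(603.7, 16.8, 97.8, 25.1, -0.8, [307.0, 223.0])
(678.7, 69.2, 95.2, 25.2, -0.7, [290.0, 199.0])
```

```bash
python3 -m jog '[[[0,0,0],[1,0,45],-0.4],[[0,0,0],[2,-1,90],-0.4],[[0,0,0],[2,-1,125],-0.4],[[0,0,0],[2,-1,150],-0.4],[[0,0,0],[2,-1,162],-0.4]]'
python3 -m jog '[[[0,0,0],[0,0,0],1],[[0,0,0],[0,0,0],1],[[0,0,0],[0,0,0],1],[[0,0,0],[0,0,0],1],[[0,0,0],[0,0,0],1]]'
python3 -m jog '[[[0,0,0],[0,0,0],1],[[0,0,0],[0,0,0],1],[[0,0,0],[0,0,-40],1],[[0,0,0],[0,0,-80],1],[[0,0,-5],[0,0,-120],1]]'
python3 -m jog '[[[0,0,-6.3],[0,0,-30],1],[[0,0,-6.3],[0,0,-30],1]]'
python3 -m jog '[[[0,0,0],[36,24,0],1],[[0,0,0],[73,49,0],1],[[0,0,0],[110,73,0],1],[[0,0,0],[146,97,0],1],[[0,0,0],[182,121,0],1]]'
python3 -m jog '[[[0,0,0],[36,24,0],1],[[0,0,0],[73,49,0],1],[[0,0,0],[110,73,0],1],[[0,0,0],[146,97,0],1],[[0,0,0],[182,121,0],1]]'
python3 -m jog '[[[0,0,0],[0,0,0],1],[[0,0,0],[0,0,0],1]]'
python3 - <<'E'
from h import *
print(go([.678,-.036,.096],np.radians(88.7)))
p,d=snap('top','t5'); W=world('top',d)
for b in blobs(p,W,(.36,-.46),(.64,-.24),0,.023): print(b)
E
```

```text
time: 15.75
tool_pos: [0.4265, -0.3915, 0.0076]
ee_rot: [-3.138, -0.003, 1.354]
wrist_force: [-0.2, 0.8, 0.9]
width: 0.0658
time: 16.25
tool_pos: [0.4273, -0.3954, 0.0118]
ee_rot: [3.14, 0.001, 1.351]
wrist_force: [0.1, 0.7, 0.1]
width: 0.0291
time: 16.75
tool_pos: [0.4262, -0.3942, 0.1309]
ee_rot: [-3.14, -0.002, 1.44]
wrist_force: [1.6, -0.4, -0.7]
width: 0.0256
time: 16.95
tool_pos: [0.4286, -0.3969, 0.1663]
ee_rot: [3.134, 0.008, 1.549]
wrist_force: [0.6, -0.0, -0.9]
width: 0.0254
time: 17.45
tool_pos: [0.5516, -0.2136, 0.1579]
ee_rot: [-3.138, -0.002, 1.546]
wrist_force: [0.1, 0.8, -0.7]
width: 0.0256
time: 17.95
tool_pos: [0.6767, -0.0346, 0.1577]
ee_rot: [-3.138, -0.0, 1.547]
wrist_force: [0.7, -0.7, -0.1]
width: 0.0258
time: 18.15
tool_pos: [0.6761, -0.0354, 0.1575]
ee_rot: [-3.137, -0.0, 1.549]
wrist_force: [-0.3, -0.5, -0.0]
width: 0.0256
{'shift': array([-0.6,  2.2, 61.5]), 'wz': np.float64(0.1)}
(436.4, -307.5, 96.4, 27.8, -12.8, [406.0, 274.0])
```

```bash
python3 -m jog '[[[0,0,0],[-1,2,30],1],[[0,0,0],[-1,2,52],1],[[0,0,0],[-1,2,62],1],[[0,0,0],[-1,2,62],1],[[0,0,0],[-1,2,62],1]]'
python3 -m jog '[[[0,0,0],[0,0,0],0],[[0,0,0],[0,0,0],0],[[0,0,0],[0,0,0],0],[[0,0,0],[0,0,-30],0],[[0,0,0],[0,0,-75],-0.4]]'
python3 -m jog '[[[0,0,0],[-35,-29,0],-0.4],[[0,0,0],[-70,-59,0],-0.4],[[0,0,0],[-105,-88,0],-0.4],[[0,0,0],[-139,-117,0],-0.4]]'
python3 -m jog '[[[0,0,0],[-35,-29,0],-0.4],[[0,0,0],[-70,-59,0],-0.4],[[0,0,5],[-105,-88,0],-0.4],[[0,0,11.3],[-138,-118,0],-0.4]]'
python3 -m jog '[[[0,0,0],[0,0,0],-0.4],[[0,0,0],[0,0,0],-0.4]]'
python3 - <<'E'
from h import *
print(go([.437,-.3077,.010],np.radians(77.4)))
p,d=snap('top','t6'); W=world('top',d)
for b in blobs(p,W,(.5,-.16),(.76,.14),0,.105): print(b)
E
```

```text
time: 18.7
tool_pos: [0.6789, -0.0382, 0.0994]
ee_rot: [3.141, 0.0, 1.547]
wrist_force: [0.9, 0.3, -0.2]
width: 0.0254
time: 19.2
tool_pos: [0.6768, -0.037, 0.1702]
ee_rot: [-3.133, -0.001, 1.548]
wrist_force: [0.3, 0.1, -1.1]
width: 0.0521
time: 19.6
tool_pos: [0.5577, -0.1747, 0.1743]
ee_rot: [3.14, 0.001, 1.549]
wrist_force: [0.2, -1.6, 0.1]
width: 0.0663
time: 20.0
tool_pos: [0.4365, -0.3103, 0.1743]
ee_rot: [3.14, 0.001, 1.347]
wrist_force: [0.1, -0.2, -0.0]
width: 0.0656
time: 20.2
tool_pos: [0.4374, -0.3096, 0.1741]
ee_rot: [3.14, -0.0, 1.35]
wrist_force: [0.2, -0.2, 0.3]
width: 0.0655
{'shift': array([  1.7,  -1. , 164.1]), 'wz': np.float64(-0.1)}
(603.7, 16.8, 97.8, 25.1, -0.8, [307.0, 223.0])
(677.3, -37.8, 95.3, 25.2, -1.0, [324.0, 199.0])
(678.7, 69.2, 95.2, 25.1, -0.7, [290.0, 199.0])
```

```bash
python3 -m jog '[[[0,0,0],[1,0,45],-0.4],[[0,0,0],[2,-1,90],-0.4],[[0,0,0],[2,-1,125],-0.4],[[0,0,0],[2,-1,152],-0.4],[[0,0,0],[2,-1,164],-0.4]]'
python3 -m jog '[[[0,0,0],[0,0,0],1],[[0,0,0],[0,0,0],1],[[0,0,0],[0,0,0],1],[[0,0,0],[0,0,0],1],[[0,0,0],[0,0,0],1]]'
python3 -m jog '[[[0,0,0],[0,0,0],1],[[0,0,0],[0,0,0],1],[[0,0,0],[0,0,-40],1],[[0,0,0],[0,0,-80],1],[[0,0,-5],[0,0,-120],1]]'
python3 -m jog '[[[0,0,-6.3],[0,0,-30],1],[[0,0,-6.3],[0,0,-30],1]]'
python3 -m jog '[[[0,0,0],[37,26,0],1],[[0,0,0],[75,53,0],1],[[0,0,0],[113,79,0],1]]'
python3 -m jog '[[[0,0,0],[37,26,0],1],[[0,0,0],[75,53,0],1],[[0,0,0],[113,80,0],1]]'
python3 -m jog '[[[0,0,0],[0,0,0],1],[[0,0,0],[0,0,0],1]]'
python3 -c "
from h import *
print(go([.601,-.086,.096],np.radians(88.7)))"
```

```text
time: 20.75
tool_pos: [0.4366, -0.3038, 0.0062]
ee_rot: [-3.137, -0.003, 1.354]
wrist_force: [-0.4, 0.9, 0.2]
width: 0.0663
time: 21.25
tool_pos: [0.4378, -0.3074, 0.0108]
ee_rot: [3.139, 0.001, 1.351]
wrist_force: [-0.4, -0.7, 0.0]
width: 0.0293
time: 21.75
tool_pos: [0.4365, -0.3064, 0.1301]
ee_rot: [-3.14, -0.001, 1.44]
wrist_force: [1.3, -0.9, 0.5]
width: 0.0258
time: 21.95
tool_pos: [0.4393, -0.3088, 0.165]
ee_rot: [3.134, 0.007, 1.549]
wrist_force: [-0.3, -0.5, 0.2]
width: 0.0257
time: 22.25
tool_pos: [0.5184, -0.1943, 0.1573]
ee_rot: [-3.139, -0.001, 1.545]
wrist_force: [0.1, 0.3, -0.6]
width: 0.0252
time: 22.55
tool_pos: [0.601, -0.0826, 0.157]
ee_rot: [-3.138, -0.001, 1.546]
wrist_force: [1.0, -0.4, -1.0]
width: 0.0259
time: 22.75
tool_pos: [0.6005, -0.0834, 0.157]
ee_rot: [-3.138, -0.0, 1.549]
wrist_force: [-0.0, -0.2, -0.6]
width: 0.0257
{'shift': array([-2.6,  0.8, 61. ]), 'wz': np.float64(0.1)}
```

```bash
python3 -m jog '[[[0,0,0],[-2,1,30],1],[[0,0,0],[-3,1,50],1],[[0,0,0],[-3,1,61],1],[[0,0,0],[-3,1,61],1],[[0,0,0],[-3,1,61],1]]'
python3 -m jog '[[[0,0,0],[0,0,0],0],[[0,0,0],[0,0,0],0],[[0,0,0],[0,0,0],0],[[0,0,0],[0,0,-30],0],[[0,0,0],[0,0,-75],-0.2]]'
python3 -m jog '[[[0,0,0],[27,-25,0],-0.2],[[0,0,0],[54,-50,0],-0.2],[[0,0,0],[81,-76,0],-0.2],[[0,0,0],[109,-101,0],-0.2],[[0,0,0],[109,-101,0],-0.2]]'
python3 -m jog '[[[0,0,0],[0,0,0],-0.2],[[0,0,0],[0,0,0],-0.2]]'
python3 - <<'E'
from h import *
print(go([.5023,.0248,.068],np.radians(88.7)))
p,d=snap('top','t7'); W=world('top',d)
for b in blobs(p,W,(.5,-.16),(.76,.14),0,.105): print(b)
cv2.imwrite('pics/t7c.png',cv2.resize(p[170:300,260:370,::-1],(508,600)))
E
```

```text
time: 23.25
tool_pos: [0.6019, -0.0883, 0.0989]
ee_rot: [3.141, 0.0, 1.547]
wrist_force: [0.3, -0.5, -0.2]
width: 0.0256
time: 23.75
tool_pos: [0.6, -0.0869, 0.1707]
ee_rot: [-3.134, -0.002, 1.548]
wrist_force: [1.0, -0.1, 0.8]
width: 0.052
time: 24.25
tool_pos: [0.5015, 0.0266, 0.1745]
ee_rot: [3.141, -0.001, 1.552]
wrist_force: [0.3, -0.4, 1.3]
width: 0.0567
time: 24.45
tool_pos: [0.5043, 0.0232, 0.1738]
ee_rot: [3.14, 0.0, 1.548]
wrist_force: [0.6, 0.1, -0.4]
width: 0.0568
{'shift': array([  1.6,  -2.2, 105.8]), 'wz': np.float64(-0.0)}
(600.6, -86.9, 94.8, 25.1, -1.1, [340.0, 223.0])
(617.8, 15.0, 69.5, 22.0, -0.8, [307.0, 218.0])
(677.3, -37.8, 95.3, 25.2, -1.0, [324.0, 199.0])
(678.7, 69.2, 95.2, 25.1, -0.7, [290.0, 199.0])
```

View pics/t7c.png

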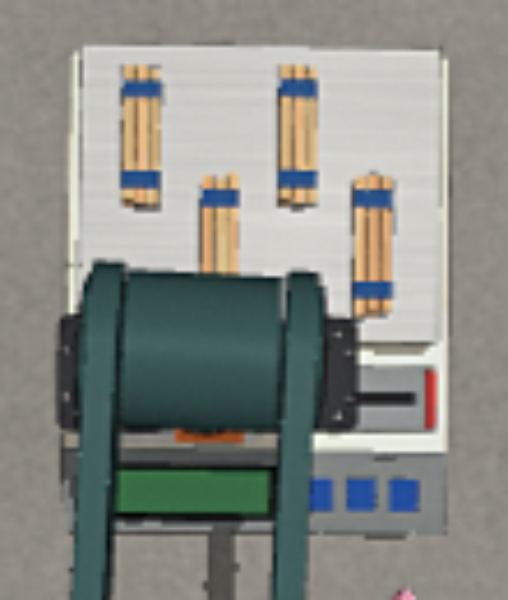

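All four bundles lie flat on the pan, inside its bounds, and the lock slot shows the slide moved left. Now open the cover.

```bash
python3 -m jog '[[[0,0,0],[1,-1,40],-0.2],[[0,0,0],[2,-2,70],-0.2],[[0,0,0],[2,-2,95],-0.2],[[0,0,0],[2,-2,104],-0.2],[[0,0,0],[2,-2,104],-0.2]]'
python3 -m jog '[[[0,0,0],[0,0,0],1],[[0,0,0],[0,0,0],1],[[0,0,0],[0,0,0],1],[[0,0,0],[0,0,0],1],[[0,0,0],[0,0,0],1]]'
python3 -m jog '[[[0,0,0],[0,0,0],1],[[0,0,0],[0,0,0],1]]'
python3 -m jog '[[[0,0,0],[11,0,0],1],[[0,0,0],[22,0,0],1],[[0,0,0],[33,0,0],1],[[0,0,0],[44,0,0],1],[[0,0,0],[53,0,0],1]]'
python3 -m jog '[[[0,0,0],[0,0,0],1],[[0,0,0],[0,0,0],1]]'
```

```text
time: 25.0
tool_pos: [0.501, 0.0252, 0.0679]
ee_rot: [-3.138, -0.0, 1.547]
wrist_force: [0.7, -0.3, 0.8]
width: 0.0566
time: 25.5
tool_pos: [0.5019, 0.0258, 0.0701]
ee_rot: [3.14, -0.0, 1.548]
wrist_force: [-0.4, 0.0, -0.7]
width: 0.02
time: 25.7
tool_pos: [0.5017, 0.0257, 0.0697]
ee_rot: [3.141, 0.0, 1.548]
wrist_force: [0.4, -1.0, 1.2]
width: 0.0097
time: 26.2
tool_pos: [0.503, 0.0734, 0.0697]
ee_rot: [3.141, 0.016, 1.549]
wrist_force: [0.2, -29.1, 3.0]
width: 0.0093
time: 26.4
tool_pos: [0.5031, 0.0732, 0.0697]
ee_rot: [3.141, 0.014, 1.548]
wrist_force: [0.4, -16.6, 2.8]
width: 0.0097
```

```bash
python3 -m jog '[[[0,0,0],[-2,0,0],-0.2],[[0,0,0],[-2,0,0],-0.2],[[0,0,0],[-2,0,0],-0.2],[[0,0,0],[-2,0,-40],-0.2],[[0,0,0],[-2,0,-80],-0.2]]'
python3 -m jog '[[[0,0,0],[-40,-15,-20],1],[[0,0,0],[-80,-40,-20],1],[[0,0,0],[-120,-60,-20],1],[[0,0,0],[-120,-60,-20],1],[[0,0,0],[-120,-60,-20],1]]'
python3 - <<'E'
from h import *
p,d=snap('top','t8'); W=world('top',d);h=hsv(p)
s=np.zeros((480,640),np.uint8);s[240:270,270:330]=1
o=cv2.inRange(h,(5,180,120),(18,255,255))*s
print('cover',rects('top',o,.062,20),'tab',rects('top',(W[:,:,2]>.074)&(o>0),.084,5))
g=cv2.inRange(h,(50,80,60),(85,255,255))*s
print('key',rects('top',g,.055,5))
print(robot.get_obs()['tool_pos'],go([.5023,.0248,.09],np.radians(88.7)))
E
```

```text
time: 26.9
tool_pos: [0.501, 0.0779, 0.1484]
ee_rot: [-3.136, -0.001, 1.549]
wrist_force: [0.2, 0.3, -0.1]
width: 0.0463
time: 27.4
tool_pos: [0.44, -0.0415, 0.1694]
ee_rot: [3.141, -0.001, 1.547]
wrist_force: [0.0, 0.7, 0.7]
width: 0.0132
cover [(505.9, 74.7, 61.1, 41.7, -0.7, [290.0, 255.0])] tab [(503.2, 72.2, 25.4, 6.3, -0.7, [290.0, 255.0])]
key [(502.2, 23.5, 22.6, 22.6, -0.8, [305.0, 256.0]), (512.5, -39.7, 12.9, 6.5, -0.9, [325.0, 252.0]), (529.0, -18.9, 9.7, 6.5, 89.2, [318.0, 247.0])]
[ 0.44024462 -0.04092546  0.16934027] {'shift': array([67. , 60.6, 79.4]), 'wz': np.float64(0.0)}
```

```bash
python3 -m jog '[[[0,0,0],[33,30,0],1],[[0,0,0],[66,60.5,0],1],[[0,0,0],[66,60.5,40],1],[[0,0,0],[66,60.5,80],1],[[0,0,0],[66,60.5,80],1]]'
python3 -m jog '[[[0,0,0],[0,0,15],1],[[0,0,0],[0,0,28],1],[[0,0,0],[0,0,28],1],[[0,0,0],[0,0,28],1]]'
```

```text
time: 27.95
tool_pos: [0.4975, 0.0255, 0.0826]
ee_rot: [-3.127, -0.001, 1.552]
wrist_force: [-0.8, -0.4, -0.5]
width: 0.0005
time: 28.35
tool_pos: [0.5025, 0.0231, 0.0624]
ee_rot: [3.141, -0.0, 1.549]
wrist_force: [-0.1, 0.2, 0.5]
width: 0.0005
```

```bash
python3 -m jog '[[[0,0,0],[0,0,6],1],[[0,0,0],[0,0,10],1],[[0,0,0],[0,0,10],1],[[0,0,0],[0,0,10],1]]'
python3 -m jog '[[[0,0,0],[0,0,3],1],[[0,0,0],[0,0,5],1],[[0,0,0],[0,0,5],1],[[0,0,0],[0,0,5],1]]'
```

```text
time: 28.75
tool_pos: [0.503, 0.0228, 0.0525]
ee_rot: [3.139, -0.0, 1.548]
wrist_force: [0.9, -0.5, 3.8]
width: 0.0004
time: 29.15
tool_pos: [0.5031, 0.0228, 0.0491]
ee_rot: [3.139, 0.0, 1.548]
wrist_force: [-2.1, 0.7, 12.3]
width: 0.0005
```

The key bottomed out: TCP z 0.049 at 12 N. Now close the cover.

```bash
python3 -m jog '[[[0,0,0],[0,0,-20],1],[[0,0,0],[0,0,-60],0.4],[[0,0,0],[25,0,-85],-0.1],[[0,0,0],[51,0,-85],-0.1],[[0,0,0],[51,0,-85],-0.1]]'
python3 -m jog '[[[0,0,0],[0,0,0],-0.1],[[0,0,0],[0,0,0],-0.1],[[0,0,0],[0,0,30],-0.1],[[0,0,0],[0,0,62],-0.1],[[0,0,0],[0,0,62],-0.1]]'
python3 -m jog '[[[0,0,0],[0,0,0],-0.1],[[0,0,0],[0,0,0],-0.1]]'
```

```text
time: 29.65
tool_pos: [0.5029, 0.0758, 0.1317]
ee_rot: [-3.142, -0.001, 1.551]
wrist_force: [-1.4, 0.4, -0.4]
width: 0.0288
time: 30.15
tool_pos: [0.4988, 0.0727, 0.0639]
ee_rot: [-3.13, 0.001, 1.547]
wrist_force: [-0.5, -0.3, -0.4]
width: 0.0518
time: 30.35
tool_pos: [0.5043, 0.0734, 0.0711]
ee_rot: [3.139, -0.0, 1.548]
wrist_force: [0.7, 0.1, -0.5]
width: 0.0517
```

```bash
python3 -m jog '[[[0,0,0],[0,0,2],1],[[0,0,0],[0,0,2],1],[[0,0,0],[0,0,2],1],[[0,0,0],[0,0,2],1],[[0,0,0],[0,0,2],1]]'
python3 -m jog '[[[0,0,0],[0,0,0],1],[[0,0,0],[0,0,0],1],[[0,0,0],[0,0,0],1]]'
python3 -m jog '[[[0,0,0],[-11,0,0],1],[[0,0,0],[-22,0,0],1],[[0,0,0],[-33,0,0],1],[[0,0,0],[-44,0,0],1],[[0,0,0],[-53,0,0],1]]'
python3 -m jog '[[[0,0,0],[0,0,0],1],[[0,0,0],[0,0,0],1],[[0,0,0],[0,0,0],1]]'
python3 -m jog '[[[0,0,0],[2,0,0],-0.2],[[0,0,0],[2,0,0],-0.2],[[0,0,0],[2,0,0],-0.2],[[0,0,0],[2,0,-40],-0.2],[[0,0,0],[2,0,-80],-0.2]]'
python3 -m jog '[[[0,0,0],[40,-15,-20],-0.4],[[0,0,0],[80,-40,-20],-0.4],[[0,0,0],[120,-60,-20],-0.4],[[0,0,0],[120,-60,-20],-0.4],[[0,0,0],[120,-60,-20],-0.4]]'
python3 - <<'E'
from h import *
p,d=snap('top','t9'); W=world('top',d);h=hsv(p)
s=np.zeros((480,640),np.uint8);s[240:270,270:330]=1
o=cv2.inRange(h,(5,180,120),(18,255,255))*s
print('cover',rects('top',o,.062,20),'tab',rects('top',(W[:,:,2]>.074)&(o>0),.084,5))
for b in blobs(p,W,(.5,-.16),(.76,.14),0,.105): print(b)
b=cv2.inRange(h,(105,150,60),(125,255,255));b[:,:160]=0;b[300:]=0;b[:,260:]=0;print(rects('top',cv2.morphologyEx(b,cv2.MORPH_CLOSE,np.ones((5,5))),.035,1000))
fl=W[235:270,195:230,2];print('floor z',np.median(fl),robot.get_obs()['tool_pos'])
cv2.imwrite('pics/t9c.png',cv2.resize(p[165:330,160:380,::-1],(800,600)))
E
```

```text
time: 30.85
tool_pos: [0.5033, 0.0739, 0.0677]
ee_rot: [3.141, -0.0, 1.548]
wrist_force: [-0.8, -0.2, 0.1]
width: 0.0149
time: 31.15
tool_pos: [0.5032, 0.0729, 0.0676]
ee_rot: [3.142, 0.002, 1.548]
wrist_force: [-0.2, -3.9, 1.3]
width: 0.0098
time: 31.65
tool_pos: [0.5018, 0.0224, 0.0676]
ee_rot: [-3.141, -0.007, 1.547]
wrist_force: [-0.1, 19.3, 2.4]
width: 0.0095
time: 31.95
tool_pos: [0.5018, 0.0227, 0.0676]
ee_rot: [-3.141, -0.005, 1.548]
wrist_force: [-0.8, 6.8, 2.0]
width: 0.0097
time: 32.45
tool_pos: [0.5007, 0.0223, 0.1466]
ee_rot: [-3.137, 0.0, 1.548]
wrist_force: [1.2, 0.0, 0.4]
width: 0.0465
time: 32.95
tool_pos: [0.4446, 0.1442, 0.1675]
ee_rot: [3.141, 0.001, 1.55]
wrist_force: [1.0, 0.2, -0.2]
width: 0.0657
cover [(501.9, 23.4, 61.1, 41.8, -0.8, [306.0, 255.0])] tab [(502.4, 21.5, 25.4, 6.3, -0.8, [306.0, 255.0])]
(600.6, -88.5, 94.8, 22.1, -1.0, [340.0, 223.0])
(677.3, -37.8, 95.3, 25.2, -1.0, [324.0, 199.0])
(658.2, 54.1, 134.5, 56.8, -3.4, [295.0, 205.0])
[(517.7, 325.9, 229.9, 218.7, -86.8, [210.0, 250.0])]
floor z 0.003960904673797616 [0.44501727 0.14354382 0.16738217]
```

View pics/t9c.png

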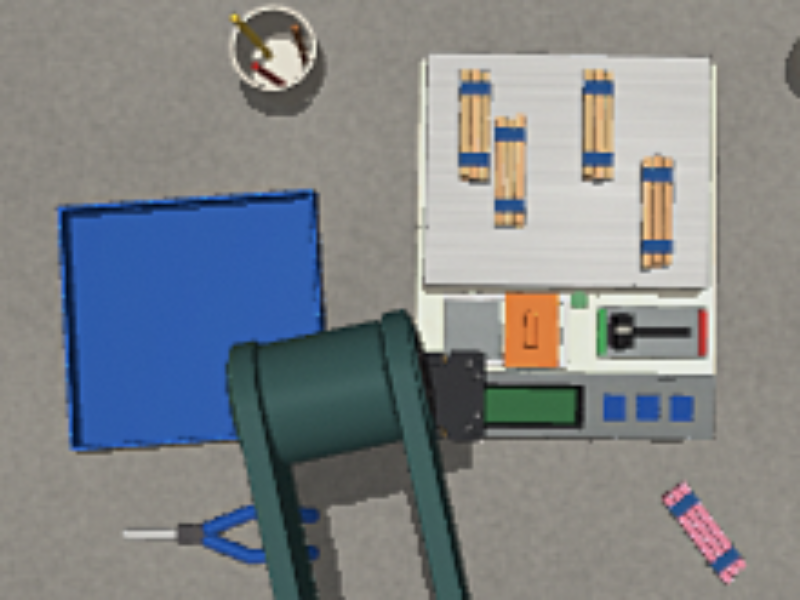

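The cover is closed with its tab back over the key, and the lock grip is at the green end (crop 620,328). Bundle B was knocked aside: it now sits 3–4 mm from A, at crop (510,172) against A at (474,125). I'll take B first, by its free near end.

Run:
```python
from h import *
p=cv2.imread('pics/t9.png')[:,:,::-1].copy(); h=hsv(p)
m=cv2.inRange(h,(5,50,90),(28,255,255))|cv2.inRange(h,(105,110,30),(125,255,160))
s=np.zeros((480,640),np.uint8);s[194:232,295:307]=1
for r in rects('top',m*s,.105,30):print(r)
for v in range(180,232,3): print(v,''.join('#' if a else '.' for a in m[v,280:312]))
print(robot.get_obs()['tool_pos'])
```

```text
(646.6, 38.2, 82.3, 25.2, -0.7, [300.0, 209.0])
180 ................................
183 ................................
186 .......########.................
189 .......########.................
192 ......#########.................
195 .......########.................
198 ......#########.#########.......
201 ......#########.########........
204 ......#########.#########.......
207 ......########..########........
210 ............##..########........
213 ........#######.########........
216 ................########........
219 ................###.#.##........
222 ................########........
225 ................########........
228 ................................
231 ................................
[0.44501727 0.14354382 0.16738217]
```

```bash
python3 -m jog '[[[0,0,0],[-25,41,0],0],[[0,0,0],[-50,82,0],0],[[0,0,0],[-76,124,0],0],[[0,0,0],[-101,166,0],0],[[0,0,0],[-101,166,0],0]]'
python3 -m jog '[[[0,0,0],[0,0,0],0],[[0,0,0],[0,0,0],0]]'
python3 -c "
from h import *
print(robot.get_obs()['tool_pos'],go([.609,.0382,.092],np.radians(89)))"
```

```text
time: 33.5
tool_pos: [0.612, 0.0332, 0.1635]
ee_rot: [-3.138, 0.002, 1.541]
wrist_force: [-0.5, -0.0, -0.2]
width: 0.047
time: 33.7
tool_pos: [0.608, 0.0387, 0.1673]
ee_rot: [-3.141, -0.0, 1.547]
wrist_force: [-0.3, 0.1, 0.5]
width: 0.047
[0.60795865 0.03871734 0.16730763] {'shift': array([-0.5,  1.1, 75.3]), 'wz': np.float64(-0.4)}
```

```bash
python3 -m jog '[[[0,0,0],[0,1,35],0],[[0,0,0],[0,1,60],0],[[0,0,0],[0,1,75],0],[[0,0,0],[0,1,75],0],[[0,0,0],[0,1,75],1]]'
python3 -m jog '[[[0,0,0],[0,0,0],1],[[0,0,0],[0,0,0],1],[[0,0,0],[0,0,0],1],[[0,0,0],[0,0,0],1],[[0,0,0],[0,0,0],1]]'
python3 -m jog '[[[0,0,0],[0,0,-15],1],[[0,0,0],[0,0,-45],1],[[0,0,0],[0,0,-75],1],[[0,0,0],[0,0,-75],1],[[0,0,0],[0,0,-75],1]]'
python3 -m jog '[[[0,0,0],[38,-19,0],1],[[0,0,0],[77,-38,0],1],[[0,0,0],[115,-56,0],1],[[0,0,0],[153,-75,0],1]]'
python3 -m jog '[[[0,0,0],[38,-19,0],1],[[0,0,0],[77,-38,0],1],[[0,0,0],[115,-56,0],1],[[0,0,-4.3],[153,-75,0],1],[[0,0,-4.3],[153,-75,0],1]]'
python3 -m jog '[[[0,0,0],[0,0,0],1],[[0,0,0],[0,0,0],1]]'
python3 - <<'E'
from h import *
print(go([.4664,.3482,.014],np.radians(93.2)))
p,d=snap('top','t10'); snap('scene','s10');W=world('top',d)
for b in blobs(p,W,(.5,-.16),(.76,.14),0,.105): print(b)
E
```

```text
time: 34.2
tool_pos: [0.6096, 0.0398, 0.0938]
ee_rot: [3.14, -0.0, 1.549]
wrist_force: [0.5, -0.2, 0.4]
width: 0.0418
time: 34.7
tool_pos: [0.6105, 0.0395, 0.0944]
ee_rot: [3.138, -0.0, 1.548]
wrist_force: [-1.6, 0.6, 6.4]
width: 0.0256
time: 35.2
tool_pos: [0.6097, 0.0393, 0.1682]
ee_rot: [3.14, 0.0, 1.548]
wrist_force: [-0.1, 0.3, -1.0]
width: 0.0251
time: 35.6
tool_pos: [0.5359, 0.1949, 0.1648]
ee_rot: [-3.137, 0.001, 1.548]
wrist_force: [0.6, 0.7, -0.0]
width: 0.0256
time: 36.1
tool_pos: [0.4626, 0.3523, 0.1648]
ee_rot: [-3.136, 0.0, 1.631]
wrist_force: [0.1, -0.2, 0.1]
width: 0.0257
time: 36.3
tool_pos: [0.4663, 0.3474, 0.1661]
ee_rot: [-3.14, 0.002, 1.622]
wrist_force: [-1.2, -0.3, -0.0]
width: 0.0259
{'shift': array([  1. ,   0.4, 152.1]), 'wz': np.float64(-0.3)}
(600.6, -86.9, 94.8, 25.1, -1.1, [340.0, 223.0])
(678.9, -37.8, 92.1, 25.2, -1.0, [324.0, 199.0])
(678.7, 69.2, 95.2, 25.1, -0.7, [290.0, 199.0])
```

View pics/s10.png

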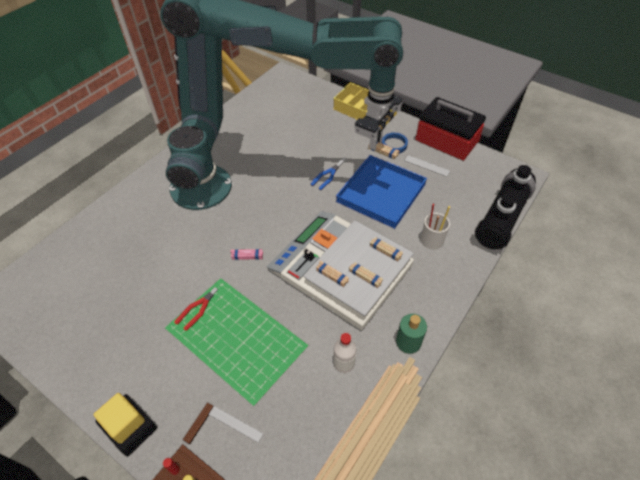

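B is held level. I'll lower it into the tray, then fetch A.

```bash
python3 -m jog '[[[0,0,0],[1,0,45],1],[[0,0,0],[1,0,90],1],[[0,0,0],[1,0,125],1],[[0,0,0],[1,0,145],1],[[0,0,0],[1,0,151],1]]'
python3 -m jog '[[[0,0,0],[0,0,0],1],[[0,0,0],[0,0,0],1],[[0,0,0],[0,0,0],0],[[0,0,0],[0,0,0],0],[[0,0,0],[0,0,0],0]]'
python3 -m jog '[[[0,0,0],[0,0,0],0],[[0,0,0],[0,0,-40],0],[[0,0,0],[0,0,-85],0],[[0,0,0],[0,0,-125],0],[[0,0,4.3],[0,0,-153],0]]'
python3 -m jog '[[[0,0,0],[-34,27,0],-0.2],[[0,0,0],[-68,55,0],-0.2],[[0,0,0],[-103,82,0],-0.2],[[0,0,0],[-137,109,0],-0.2]]'
python3 -m jog '[[[0,0,0],[-34,27,0],-0.2],[[0,0,0],[-68,55,0],-0.2],[[0,0,0],[-103,82,0],-0.2],[[0,0,0],[-137,109,0],-0.2],[[0,0,0],[-137,109,0],-0.2]]'
python3 -m jog '[[[0,0,0],[0,0,0],-0.2],[[0,0,0],[0,0,0],-0.2]]'
cat >> h.py <<'E'
def tray(p,W):
    h=hsv(p); m=cv2.inRange(h,(5,50,90),(28,255,255))
    m=cv2.morphologyEx(m,cv2.MORPH_CLOSE,np.ones((5,5)));m[:,:170]=0;m[:,258:]=0;m[:205]=0;m[300:]=0
    return [(*r,round(float(np.median(W[int(r[5][1]),int(r[5][0]),2])),3)) for r in rects('top',m,.024,30)]
E
python3 - <<'E'
from h import *
print(robot.get_obs()['tool_pos'],go([.6787,.0692,.092],np.radians(89)))
p,d=snap('top','t11');W=world('top',d); print(*tray(p,W),sep='\n')
E
```

```text
time: 36.9
tool_pos: [0.4646, 0.347, 0.0135]
ee_rot: [-3.135, 0.004, 1.621]
wrist_force: [-4.1, -1.4, 7.4]
width: 0.0255
time: 37.4
tool_pos: [0.4669, 0.3501, 0.0175]
ee_rot: [3.14, -0.001, 1.623]
wrist_force: [-0.6, 0.5, 0.2]
width: 0.0455
time: 37.9
tool_pos: [0.4671, 0.3503, 0.1733]
ee_rot: [3.138, -0.003, 1.547]
wrist_force: [0.1, 0.2, -0.4]
width: 0.0473
time: 38.3
tool_pos: [0.573, 0.2091, 0.1698]
ee_rot: [3.141, -0.0, 1.549]
wrist_force: [0.6, 0.5, 1.0]
width: 0.0562
time: 38.8
tool_pos: [0.6803, 0.0655, 0.168]
ee_rot: [-3.141, 0.002, 1.542]
wrist_force: [0.0, 0.5, 0.0]
width: 0.0564
time: 39.0
tool_pos: [0.6776, 0.0718, 0.1695]
ee_rot: [-3.141, -0.001, 1.549]
wrist_force: [-0.4, 0.2, 1.1]
width: 0.0565
[0.67759974 0.07180163 0.16947832] {'shift': array([-2.6,  1.2, 77.5]), 'wz': np.float64(-0.2)}
(496.3, 349.9, 92.4, 26.1, 4.0, [206.0, 259.0], 0.023)
```

```bash
python3 -m jog '[[[0,0,0],[-2,1,35],-0.2],[[0,0,0],[-2,1,62],-0.2],[[0,0,0],[-2,1,77],-0.2],[[0,0,0],[-2,1,77],-0.2],[[0,0,0],[-2,1,77],1]]'
python3 -m jog '[[[0,0,0],[0,0,0],1],[[0,0,0],[0,0,0],1],[[0,0,0],[0,0,0],1],[[0,0,0],[0,0,0],1],[[0,0,0],[0,0,0],1]]'
python3 -m jog '[[[0,0,0],[0,0,-15],1],[[0,0,0],[0,0,-45],1],[[0,0,0],[0,0,-75],1],[[0,0,0],[0,0,-75],1],[[0,0,0],[0,0,-75],1]]'
python3 -m jog '[[[0,0,0],[41,-16,0],1],[[0,0,0],[83,-32,0],1],[[0,0,0],[124,-49,0],1],[[0,0,0],[166,-65,0],1]]'
python3 -m jog '[[[0,0,0],[41,-16,0],1],[[0,0,0],[83,-32,0],1],[[0,0,0],[124,-49,0],1],[[0,0,-4.3],[166,-65,0],1],[[0,0,-4.3],[166,-65,0],1]]'
python3 -m jog '[[[0,0,0],[0,0,0],1],[[0,0,0],[0,0,0],1]]'
python3 - <<'E'
from h import *
print(robot.get_obs()['tool_pos'],go([.5566,.4034,.015],np.radians(93.2)))
p,d=snap('top','t12');W=world('top',d)
for b in blobs(p,W,(.5,-.16),(.76,.14),0,.105): print(b)
E
```

```text
time: 39.55
tool_pos: [0.6792, 0.0696, 0.0935]
ee_rot: [3.14, -0.0, 1.549]
wrist_force: [0.4, -0.5, -0.3]
width: 0.0516
time: 40.05
tool_pos: [0.6797, 0.0689, 0.0938]
ee_rot: [3.139, -0.0, 1.548]
wrist_force: [0.3, 0.2, 3.0]
width: 0.0258
time: 40.55
tool_pos: [0.6795, 0.0688, 0.1687]
ee_rot: [3.139, -0.0, 1.548]
wrist_force: [-0.2, -0.2, -1.0]
width: 0.0253
time: 40.95
tool_pos: [0.6159, 0.2371, 0.1647]
ee_rot: [-3.137, 0.001, 1.548]
wrist_force: [0.8, -0.0, -0.7]
width: 0.0258
time: 41.45
tool_pos: [0.5524, 0.4087, 0.1643]
ee_rot: [-3.136, -0.0, 1.632]
wrist_force: [0.1, -1.4, -0.8]
width: 0.0256
time: 41.65
tool_pos: [0.5565, 0.4024, 0.1659]
ee_rot: [-3.139, 0.002, 1.622]
wrist_force: [0.1, 1.0, -0.4]
width: 0.0256
[0.55651021 0.40235246 0.16589524] {'shift': array([  1.3,   0.5, 150.9]), 'wz': np.float64(-0.3)}
(600.6, -88.5, 94.8, 22.1, -1.0, [340.0, 223.0])
(678.9, -37.8, 92.1, 25.2, -1.0, [324.0, 199.0])
```

```bash
python3 -m jog '[[[0,0,0],[0,0,45],1],[[0,0,0],[0,0,90],1],[[0,0,0],[0,0,125],1],[[0,0,0],[0,0,145],1],[[0,0,0],[0,0,150],1]]'
python3 -m jog '[[[0,0,0],[0,0,0],1],[[0,0,0],[0,0,0],1],[[0,0,0],[0,0,0],0.15],[[0,0,0],[0,0,0],0.15],[[0,0,0],[0,0,0],0.15]]'
python3 -m jog '[[[0,0,0],[0,0,0],0.15],[[0,0,0],[0,0,-40],0.15],[[0,0,0],[0,0,-85],0.15],[[0,0,0],[0,0,-125],0.15],[[0,0,4.3],[0,0,-153],0]]'
python3 -m jog '[[[0,0,0],[-44,13,0],-0.2],[[0,0,0],[-88,26,0],-0.2],[[0,0,0],[-131,40,0],-0.2],[[0,0,0],[-175,53,0],-0.2],[[0,0,0],[-219,66,0],-0.2]]'
python3 -m jog '[[[0,0,0],[-44,13,0],-0.2],[[0,0,0],[-88,26,0],-0.2],[[0,0,0],[-131,40,0],-0.2],[[0,0,0],[-175,53,0],-0.2],[[0,0,0],[-219,66,0],-0.2]]'
python3 -m jog '[[[0,0,0],[0,0,0],-0.2],[[0,0,0],[0,0,0],-0.2],[[0,0,0],[0,0,0],-0.2]]'
python3 - <<'E'
from h import *
print(robot.get_obs()['tool_pos'],go([.6783,-.0378,.092],np.radians(89)))
p,d=snap('top','t13');W=world('top',d); print(*tray(p,W),sep='\n')
E
```

```text
time: 42.2
tool_pos: [0.5551, 0.4005, 0.0132]
ee_rot: [-3.135, 0.004, 1.621]
wrist_force: [0.3, 0.1, 0.0]
width: 0.0259
time: 42.7
tool_pos: [0.5571, 0.4041, 0.0188]
ee_rot: [3.14, -0.001, 1.623]
wrist_force: [0.4, 1.1, -0.1]
width: 0.0395
time: 43.2
tool_pos: [0.5573, 0.4043, 0.1748]
ee_rot: [3.137, -0.003, 1.547]
wrist_force: [0.3, -0.3, 0.6]
width: 0.0449
time: 43.7
tool_pos: [0.6178, 0.1817, 0.1707]
ee_rot: [3.141, -0.0, 1.549]
wrist_force: [1.5, 0.7, 0.4]
width: 0.0566
time: 44.2
tool_pos: [0.6789, -0.0389, 0.1707]
ee_rot: [3.141, -0.0, 1.549]
wrist_force: [0.3, 0.3, 0.2]
width: 0.0566
time: 44.5
tool_pos: [0.6785, -0.036, 0.1705]
ee_rot: [-3.141, -0.001, 1.549]
wrist_force: [-0.4, 0.1, -0.2]
width: 0.0565
[ 0.67848963 -0.03604286  0.17052651] {'shift': array([-1.8, -0.1, 78.5]), 'wz': np.float64(-0.2)}
(496.3, 350.0, 92.3, 26.2, 3.7, [206.0, 259.0], 0.026)
(557.2, 402.7, 92.8, 25.6, 2.8, [190.0, 241.0], 0.02)
```

```bash
python3 -m jog '[[[0,0,0],[-2,0,35],-0.2],[[0,0,0],[-2,0,62],-0.2],[[0,0,0],[-2,0,78],-0.2],[[0,0,0],[-2,0,78],-0.2],[[0,0,0],[-2,0,78],1]]'
python3 -m jog '[[[0,0,0],[0,0,0],1],[[0,0,0],[0,0,0],1],[[0,0,0],[0,0,0],1],[[0,0,0],[0,0,0],1],[[0,0,0],[0,0,0],1]]'
python3 -m jog '[[[0,0,0],[0,0,-15],1],[[0,0,0],[0,0,-45],1],[[0,0,0],[0,0,-75],1],[[0,0,0],[0,0,-75],1],[[0,0,0],[0,0,-75],1]]'
python3 -m jog '[[[0,0,0],[42,-15,0],1],[[0,0,0],[84,-31,0],1],[[0,0,0],[127,-46,0],1],[[0,0,0],[169,-62,0],1]]'
python3 -m jog '[[[0,0,0],[42,-15,0],1],[[0,0,0],[84,-31,0],1],[[0,0,0],[127,-46,0],1],[[0,0,-4.3],[169,-62,0],1],[[0,0,-4.3],[169,-62,0],1]]'
python3 -m jog '[[[0,0,0],[0,0,0],1],[[0,0,0],[0,0,0],1]]'
python3 - <<'E'
from h import *
print(robot.get_obs()['tool_pos'],go([.5622,.3034,.015],np.radians(93.2)))
p,d=snap('top','t14');W=world('top',d)
for b in blobs(p,W,(.5,-.16),(.76,.14),0,.105): print(b)
print(tray(p,W))
E
```

```text
time: 45.05
tool_pos: [0.6789, -0.0383, 0.0933]
ee_rot: [3.141, -0.0, 1.55]
wrist_force: [0.2, -0.7, 0.4]
width: 0.0512
time: 45.55
tool_pos: [0.6793, -0.0393, 0.0938]
ee_rot: [3.139, -0.0, 1.548]
wrist_force: [-0.0, -0.2, 3.8]
width: 0.0258
time: 46.05
tool_pos: [0.679, -0.0393, 0.1684]
ee_rot: [3.14, 0.0, 1.548]
wrist_force: [-0.7, 0.7, 0.0]
width: 0.0255
time: 46.45
tool_pos: [0.6185, 0.1324, 0.1645]
ee_rot: [-3.137, 0.0, 1.548]
wrist_force: [0.1, 0.9, -0.7]
width: 0.0257
time: 46.95
tool_pos: [0.5585, 0.3064, 0.1646]
ee_rot: [-3.136, -0.001, 1.632]
wrist_force: [0.6, -0.3, -0.0]
width: 0.0255
time: 47.15
tool_pos: [0.562, 0.3003, 0.1659]
ee_rot: [-3.139, 0.002, 1.622]
wrist_force: [0.6, 0.5, -1.0]
width: 0.0256
[0.56200401 0.30032175 0.16587669] {'shift': array([  3.3,   0.7, 150.9]), 'wz': np.float64(-0.3)}
(600.6, -88.5, 94.8, 22.1, -1.0, [340.0, 223.0])
[(496.9, 348.0, 92.1, 29.4, -0.1, [206.0, 259.0], 0.028), (531.5, 400.7, 40.3, 25.3, 5.7, [190.0, 249.0], 0.02)]
```

```bash
python3 -m jog '[[[0,0,0],[2,0,45],1],[[0,0,0],[2,0,90],1],[[0,0,0],[2,0,125],1],[[0,0,0],[2,0,145],1],[[0,0,0],[2,0,150],1]]'
python3 -m jog '[[[0,0,0],[0,0,0],1],[[0,0,0],[0,0,0],1],[[0,0,0],[0,0,0],0.15],[[0,0,0],[0,0,0],0.15],[[0,0,0],[0,0,0],0.15]]'
python3 -m jog '[[[0,0,0],[0,0,0],0.15],[[0,0,0],[0,0,-40],0.15],[[0,0,0],[0,0,-85],0.15],[[0,0,0],[0,0,-125],0.15],[[0,0,4.3],[0,0,-153],0]]'
python3 -m jog '[[[0,0,0],[-39,5,0],-0.2],[[0,0,0],[-78,9,0],-0.2],[[0,0,0],[-117,14,0],-0.2],[[0,0,0],[-156,19,0],-0.2],[[0,0,0],[-195,24,0],-0.2]]'
python3 -m jog '[[[0,0,0],[-39,5,0],-0.2],[[0,0,0],[-78,9,0],-0.2],[[0,0,0],[-117,14,0],-0.2],[[0,0,0],[-156,19,0],-0.2],[[0,0,0],[-194,23,0],-0.2]]'
python3 -m jog '[[[0,0,0],[0,0,0],-0.2],[[0,0,0],[0,0,0],-0.2],[[0,0,0],[0,0,0],-0.2]]'
python3 - <<'E'
from h import *
print(robot.get_obs()['tool_pos'],go([.6006,-.087,.092],np.radians(89)))
p,d=snap('top','t15');W=world('top',d); print(*tray(p,W),sep='\n')
E
```

```text
time: 47.7
tool_pos: [0.5603, 0.3007, 0.0133]
ee_rot: [-3.135, 0.003, 1.621]
wrist_force: [-0.0, -0.1, -0.4]
width: 0.0251
time: 48.2
tool_pos: [0.5628, 0.3039, 0.0188]
ee_rot: [3.139, -0.001, 1.623]
wrist_force: [-0.1, -0.0, -0.3]
width: 0.0397
time: 48.7
tool_pos: [0.563, 0.304, 0.1746]
ee_rot: [3.137, -0.002, 1.547]
wrist_force: [0.3, 0.4, 0.7]
width: 0.0451
time: 49.2
tool_pos: [0.5817, 0.1067, 0.1707]
ee_rot: [3.141, -0.0, 1.549]
wrist_force: [0.6, 0.6, -1.2]
width: 0.0563
time: 49.7
tool_pos: [0.6004, -0.088, 0.1707]
ee_rot: [3.141, 0.0, 1.548]
wrist_force: [0.1, 0.2, 0.4]
width: 0.0563
time: 50.0
tool_pos: [0.6003, -0.0854, 0.1705]
ee_rot: [3.142, -0.001, 1.549]
wrist_force: [-0.2, -0.1, -0.6]
width: 0.0562
[ 0.60031928 -0.08541118  0.17053631] {'shift': array([-1.6,  0.3, 78.5]), 'wz': np.float64(-0.2)}
(496.3, 349.9, 92.4, 26.1, 4.0, [206.0, 259.0], 0.018)
(557.1, 402.6, 93.0, 25.6, 2.8, [190.0, 241.0], 0.02)
(562.4, 302.0, 93.2, 25.3, 3.0, [220.0, 239.0], 0.026)
```

```bash
python3 -m jog '[[[0,0,0],[-2,0,35],-0.2],[[0,0,0],[-2,0,62],-0.2],[[0,0,0],[-2,0,78],-0.2],[[0,0,0],[-2,0,78],-0.2],[[0,0,0],[-2,0,78],1]]'
python3 -m jog '[[[0,0,0],[0,0,0],1],[[0,0,0],[0,0,0],1],[[0,0,0],[0,0,0],1],[[0,0,0],[0,0,0],1],[[0,0,0],[0,0,0],1]]'
python3 -m jog '[[[0,0,0],[0,0,-15],1],[[0,0,0],[0,0,-45],1],[[0,0,0],[0,0,-75],1],[[0,0,0],[0,0,-75],1],[[0,0,0],[0,0,-75],1]]'
python3 -m jog '[[[0,0,0],[42,-15,0],1],[[0,0,0],[84,-30,0],1],[[0,0,0],[126,-46,0],1],[[0,0,0],[168,-61,0],1]]'
python3 -m jog '[[[0,0,0],[42,-15,0],1],[[0,0,0],[84,-30,0],1],[[0,0,0],[126,-46,0],1],[[0,0,-4.3],[168,-61,0],1],[[0,0,-4.3],[168,-61,0],1]]'
python3 -m jog '[[[0,0,0],[0,0,0],1],[[0,0,0],[0,0,0],1]]'
python3 -c "
from h import *
print(robot.get_obs()['tool_pos'],go([.4868,.252,.015],np.radians(93.2)))"
```

```text
time: 50.55
tool_pos: [0.6005, -0.0874, 0.0929]
ee_rot: [3.141, -0.0, 1.55]
wrist_force: [0.3, 0.4, -0.3]
width: 0.0514
time: 51.05
tool_pos: [0.6009, -0.0885, 0.0936]
ee_rot: [3.14, 0.0, 1.548]
wrist_force: [-0.2, 0.2, 4.1]
width: 0.0255
time: 51.55
tool_pos: [0.6007, -0.0886, 0.1685]
ee_rot: [3.14, 0.0, 1.548]
wrist_force: [-0.0, 0.2, -0.3]
width: 0.0258
time: 51.95
tool_pos: [0.5411, 0.0821, 0.165]
ee_rot: [-3.137, 0.0, 1.548]
wrist_force: [0.6, 0.4, -0.6]
width: 0.0258
time: 52.45
tool_pos: [0.4826, 0.2544, 0.1652]
ee_rot: [-3.137, -0.001, 1.631]
wrist_force: [-0.1, -0.4, 0.6]
width: 0.0258
time: 52.65
tool_pos: [0.4857, 0.249, 0.1662]
ee_rot: [-3.14, 0.001, 1.622]
wrist_force: [0.2, -0.6, -0.8]
width: 0.0255
[0.48573872 0.24904028 0.16619057] {'shift': array([  3.1,   1.5, 151.2]), 'wz': np.float64(-0.3)}
```

```bash
python3 -m jog '[[[0,0,0],[3,1,45],1],[[0,0,0],[3,1,90],1],[[0,0,0],[3,1,125],1],[[0,0,0],[3,1,145],1],[[0,0,0],[3,1,150],1]]'
python3 -m jog '[[[0,0,0],[0,0,0],1],[[0,0,0],[0,0,0],1],[[0,0,0],[0,0,0],0.15],[[0,0,0],[0,0,0],0.15],[[0,0,0],[0,0,0],0.15]]'
python3 -m jog '[[[0,0,0],[0,0,0],0.15],[[0,0,0],[0,0,-40],0.15],[[0,0,0],[0,0,-85],0.15],[[0,0,0],[0,0,-125],0.15],[[0,0,4.3],[0,0,-153],0]]'
python3 -m jog '[[[0,0,0],[-44,3,0],-0.1],[[0,0,0],[-88,6,0],-0.1],[[0,0,0],[-132,9,0],-0.1],[[0,0,0],[-176,11,0],-0.1]]'
python3 -m jog '[[[0,0,0],[-44,3,0],-0.1],[[0,0,0],[-88,6,0],-0.1],[[0,0,0],[-132,9,0],-0.1],[[0,0,0],[-132,9,0],-0.1],[[0,0,0],[-132,9,0],-0.1]]'
python3 - <<'E'
from h import *
print(robot.get_obs()['tool_pos'],go([.4997,-.0555,.067],np.radians(88.7)))
p,d=snap('top','t16');W=world('top',d); print(*tray(p,W),sep='\n')
cv2.imwrite('pics/t16c.png',cv2.resize(p[165:330,160:380,::-1],(800,600)))
E
```

```text
time: 53.15
tool_pos: [0.4848, 0.2505, 0.0136]
ee_rot: [-3.135, 0.003, 1.62]
wrist_force: [0.2, -0.7, 0.0]
width: 0.0258
time: 53.65
tool_pos: [0.4874, 0.2536, 0.0186]
ee_rot: [3.14, -0.001, 1.623]
wrist_force: [-0.9, -0.3, -0.6]
width: 0.0395
time: 54.15
tool_pos: [0.4876, 0.2537, 0.1743]
ee_rot: [3.137, -0.002, 1.547]
wrist_force: [0.7, -0.4, 0.5]
width: 0.0445
time: 54.55
tool_pos: [0.4937, 0.0757, 0.1708]
ee_rot: [3.141, -0.0, 1.549]
wrist_force: [0.6, 1.2, 0.2]
width: 0.052
time: 55.05
tool_pos: [0.4997, -0.0556, 0.1705]
ee_rot: [-3.141, -0.001, 1.546]
wrist_force: [0.7, 0.4, -0.4]
width: 0.0519
[ 0.49971129 -0.05564848  0.17045321] {'shift': array([ 1.000e-01, -0.000e+00,  1.035e+02]), 'wz': np.float64(-0.1)}
(489.1, 252.8, 92.8, 26.3, 2.5, [236.0, 261.0], 0.018)
(496.3, 349.9, 92.4, 26.1, 4.0, [206.0, 259.0], 0.024)
(557.2, 402.7, 92.8, 25.6, 2.8, [190.0, 241.0], 0.025)
(562.4, 302.0, 93.2, 25.3, 3.0, [220.0, 239.0], 0.024)
```

View pics/t16c.png

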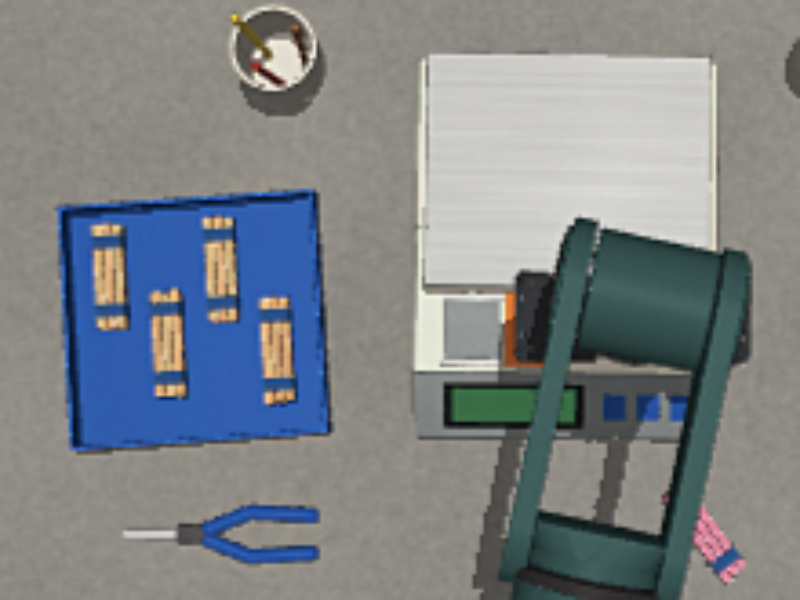

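All four bundles lie flat in the tray, at crop (110,277), (168,343), (221,268) and (277,350). Now slide the lock back.

```bash
python3 -m jog '[[[0,0,0],[0,0,40],-0.1],[[0,0,0],[0,0,70],-0.1],[[0,0,0],[0,0,95],-0.1],[[0,0,0],[0,0,103],-0.1],[[0,0,0],[0,0,103],-0.1]]'
python3 -m jog '[[[0,0,0],[0,0,0],1],[[0,0,0],[0,0,0],1],[[0,0,0],[0,0,0],1],[[0,0,0],[0,0,0],1],[[0,0,0],[0,0,0],1]]'
python3 -m jog '[[[0,0,0],[0,0,0],1],[[0,0,0],[0,0,0],1]]'
python3 -m jog '[[[0,0,0],[-12,0,0],1],[[0,0,0],[-24,0,0],1],[[0,0,0],[-36,0,0],1],[[0,0,0],[-47,0,0],1],[[0,0,0],[-58,0,0],1]]'
python3 -m jog '[[[0,0,0],[0,0,0],1],[[0,0,0],[0,0,0],1]]'
python3 -m jog '[[[0,0,0],[2,0,0],-0.2],[[0,0,0],[2,0,0],-0.2],[[0,0,0],[2,0,0],-0.2],[[0,0,0],[2,0,-40],-0.2],[[0,0,0],[2,0,-80],-0.2]]'
python3 -m jog '[[[0,0,0],[-40,-15,-20],-0.2],[[0,0,0],[-80,-30,-20],-0.2],[[0,0,0],[-120,-45,-20],-0.2],[[0,0,0],[-120,-45,-20],-0.2],[[0,0,0],[-120,-45,-20],-0.2]]'
python3 - <<'E'
from h import *
p,d=snap('top','t17');W=world('top',d);h=hsv(p); print(*tray(p,W),sep='\n')
s=np.zeros((480,640),np.uint8);s[245:268,318:360]=1
print('lock',rects('top',(W[:,:,2]>.072)*s,.084,5))
s[:]=0;s[240:270,270:330]=1
o=cv2.inRange(h,(5,180,120),(18,255,255))*s
print('cover',rects('top',o,.062,20),'tab',rects('top',(W[:,:,2]>.074)&(o>0),.084,5))
cv2.imwrite('pics/t17c.png',cv2.resize(p[165:330,160:380,::-1],(800,600)))
E
```

```text
time: 55.6
tool_pos: [0.499, -0.0535, 0.0664]
ee_rot: [-3.139, -0.001, 1.551]
wrist_force: [0.5, -0.9, -0.6]
width: 0.052
time: 56.1
tool_pos: [0.5002, -0.0554, 0.068]
ee_rot: [3.141, 0.001, 1.548]
wrist_force: [0.3, -7.1, 2.6]
width: 0.0151
time: 56.3
tool_pos: [0.5001, -0.057, 0.068]
ee_rot: [3.141, 0.004, 1.547]
wrist_force: [-0.4, -4.7, 1.4]
width: 0.012
time: 56.8
tool_pos: [0.4985, -0.1127, 0.068]
ee_rot: [3.141, -0.004, 1.548]
wrist_force: [-0.4, 25.9, 10.3]
width: 0.0117
time: 57.0
tool_pos: [0.4986, -0.1123, 0.068]
ee_rot: [3.141, -0.004, 1.548]
wrist_force: [-1.5, 6.4, 6.4]
width: 0.0122
time: 57.5
tool_pos: [0.4971, -0.1112, 0.1462]
ee_rot: [-3.137, -0.001, 1.548]
wrist_force: [1.5, 0.8, 0.6]
width: 0.0483
time: 58.0
tool_pos: [0.4503, -0.2308, 0.1669]
ee_rot: [-3.141, -0.001, 1.546]
wrist_force: [0.6, 0.3, -0.2]
width: 0.0565
(489.1, 252.8, 92.8, 26.3, 2.5, [236.0, 261.0], 0.021)
(496.3, 349.9, 92.4, 26.1, 4.0, [206.0, 259.0], 0.025)
(557.2, 402.7, 92.8, 25.6, 2.8, [190.0, 241.0], 0.023)
(562.4, 302.0, 93.2, 25.3, 3.0, [220.0, 239.0], 0.021)
lock [(498.9, -113.2, 28.6, 9.5, -1.1, [348.0, 256.0])]
cover [(501.9, 23.4, 61.1, 41.8, -0.8, [306.0, 255.0])] tab [(502.4, 21.5, 25.4, 6.3, -0.8, [306.0, 255.0])]
```

View pics/t17c.png

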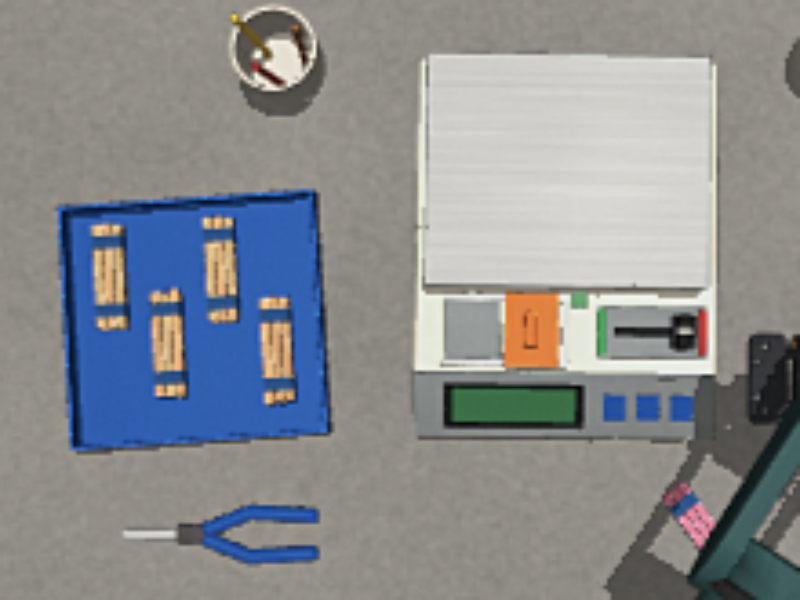

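```bash
python3 -c "
from bench import close_job
print(close_job())"
```

```text
the job is handed in; nothing more can be done
None
```

I did the whole job in the required order and handed it in at about 58 s of robot time; no verdict is reported back.

- **Lock:** it slid 54 mm to free at the start. At the end it went back against the locked stop, and the last picture shows it at red, within about 3 mm of where it started.
- **Weighing:** all four bundles from the mat lay flat on the pan before I opened the cover. The cover moved about 48–50 mm against its stop. The key bottomed out at about 12 N (TCP height 49 mm).
- **Cover:** I slid it shut again until it pushed back. The tab reads about 3 mm from its start position, which is roughly one pixel of measurement error.
- **Knocked bundle:** one bundle was pushed up against its neighbour on the pan. I saw this in a picture and lifted it by its free end.
- **Tray:** all four bundles lie flat inside it, with measured tops at 21–25 mm.
- **Other things:** I didn't touch the pink look-alike. No bystander looked moved in the pictures I viewed, but I didn't measure them.

No check failed.

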